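# Clear the paper trimmer and hold its cutting arm open

## Task

Clear the paper trimmer while its cutting arm is still down: put the crumpled paper ball and the wood offcut that lie on its bed into the waste bin. Then, before moving the catch, give the arm's handle a gentle upward tug to learn whether the catch is holding it; if it is, do not wrench it, but draw the catch's knob back, away from the arm, until the arm is free, and then lift. Finish while still holding the arm open by its handle (do not let go), with the handle at least 20 cm above the table, and do not knock over or shove the mug, the bottle, the brush can or the tape roll.

Things in the scene. Friction and masses are not known exactly. Their poses are not given: they have to be found in the camera images.
- trimmer: Guillotine paper trimmer, fixed to the table. Origin on the table under the machine; its x axis runs level along the cutting arm from the handle end to the pivot end, y to the left of that, z up. The catch housing, a steel box 52 (x) by 78 mm (y), top 50 mm above the table, is centred at x = -130, y = -162 mm, to the right of the arm
- handle (a point): centre of the arm's black round handle, 27 mm thick and 102 mm long, lying along the trimmer's x axis; with the arm down it is 48 mm above the table, 64 mm out from the bed's front edge, with bare table under and beside it (the catch housing begins 68 mm farther in +x). It swings up with the arm
- catch_knob (a point): centre of the catch's round upright steel knob, 14 mm across, standing 24 mm up from the housing's top; this point is 14 mm above that top (64 mm above the table). It slides level along the trimmer's y axis and stays where it is left; its nose enters a slot in the arm's side, out of sight, and may or may not reach far enough to hold the arm
- catch (a joint): position of the catch, m: 0 = shot fully towards the arm, 0.018 = drawn fully back (knob moved towards the trimmer's -y, away from the arm), where it surely frees the arm. Moving it takes about 3 N. It starts anywhere from 0 to 0.012; somewhere in between, hidden in the arm, it lets go: only a tug tells
- offcut_mid (a point): middle of the pine stretcher-bar offcut lying flat on the trimmer's bed, 10 mm above its underside: 38 mm wide (its y axis), 20 mm thick at a lip along one edge and 14 mm elsewhere, 81 mm long (its x axis, -44 to +37 mm), pointed at the -x end; 30 g
- paper_ball_mid (a point): middle of the crumpled stiff paper ball on the trimmer's bed, 22 mm above its underside: about 46 mm across and 44 mm high; 15 g, does not roll easily
- bin: open grey waste bin, fixed, 220 (its x) by 190 (its y) by 110 mm high, walls 4 mm; origin at the centre of its underside
- mug: white mug, 80 mm across, 92 mm high, handle on its +y side, origin under its centre; leave it alone
- medium_bottle: amber bottle, 64 mm across, 150 mm high, origin under its centre; leave it alone
- brush_can: metal can 74 mm across and 100 mm high with brushes standing out of it to about 220 mm, origin under its centre; leave it alone
- tape_roll: roll of brown paper tape lying flat, 90 mm across, 30 mm high, origin under its centre; leave it alone
- bed (a point): centre of the top of the trimmer's grey bed, 320 (x) by 250 mm (y), 30 mm above the table. On it an 8 mm high fence across the pivot end (x = +117 to +133 mm in the trimmer's frame) and a clear finger guard beside the arm (y = -80 to -60 mm, top 43 mm above the table)
- cutting_arm: grey cutting arm, 20 mm wide, top 56 mm above the table when down; origin at its handle's centre. It swings up about a hinge axis parallel to the trimmer's y, through x = +145, z = +43 mm of the trimmer's frame, 369 mm from the handle. About 0.7 kg: 3 to 6 N to lift at the handle; it falls shut if let go. If the catch holds it, the handle rises only about 5 mm and stops dead

How it is judged:
On the way, in this order (a step that is already met when the one before it is completed fails the run):
1. both pieces of waste lie in the bin, the cutting arm still down (x of offcut_mid in the frame of bin between -0.106 and 0.106 m and y of offcut_mid in the frame of bin between -0.091 and 0.091 m and z of each of offcut_mid, paper_ball_mid in the frame of bin below 0.09 m and x of paper_ball_mid in the frame of bin between -0.106 and 0.106 m and y of paper_ball_mid in the frame of bin between -0.091 and 0.091 m and height (world z) of handle below 0.06 m), for 0.2 s.
2. the arm has been tugged up by its handle (raised over 3 mm: through its play, or freely) before the catch was moved (height (world z) of handle above 0.0513 m and distance of catch_knob from where it was at the start of the episode below 0.003 m), for 0.1 s.
At the end, for the whole second after the job is handed in: The arm is held up and still (under 0.05 m/s) in the fingers (over 1 N, grasp point within 80 mm of the handle's centre), the handle's centre at least 190 mm above the table, the catch not bearing on it; the paper ball and the offcut lie inside the bin, below its rim (x of offcut_mid in the frame of bin between -0.106 and 0.106 m and y of offcut_mid in the frame of bin between -0.091 and 0.091 m and z of each of offcut_mid, paper_ball_mid in the frame of bin below 0.09 m and x of paper_ball_mid in the frame of bin between -0.106 and 0.106 m and y of paper_ball_mid in the frame of bin between -0.091 and 0.091 m and height (world z) of handle above 0.19 m and distance between the grasp point and handle below 0.08 m and linear speed of cutting_arm below 0.05 m/s and contact force between the fingers and cutting_arm above 1 N and contact force between cutting_arm and catch below 1 N); the arm keeps its last pose, push and grip.
It fails at once if the arm raised while waste is still outside the bin (height (world z) of handle above 0.07 m and not (x of offcut_mid in the frame of bin between -0.106 and 0.106 m and y of offcut_mid in the frame of bin between -0.091 and 0.091 m and z of each of offcut_mid, paper_ball_mid in the frame of bin below 0.09 m and x of paper_ball_mid in the frame of bin between -0.106 and 0.106 m and y of paper_ball_mid in the frame of bin between -0.091 and 0.091 m)).
It fails at once if the arm wrenched against the catch (over 65 N on the catch's nose) (contact force between cutting_arm and catch above 65 N).
It fails at once if the mug, bottle, brush can or tape roll shoved more than 40 mm or tipped (distance of any of mug, medium_bottle, brush_can, tape_roll from where it was at the start of the episode above 0.04 m or angle between any of mug, medium_bottle, brush_can, tape_roll's own z axis and vertical above 0.5 rad).
It also fails if it takes over 72 s, if anything falls off the work surface, if the arm or the gripper's body presses on something with over 40 N, if the wrist force passes 120 N, or if a joint passes its speed limit or range.

## Robot

A 6-joint arm with a two-finger parallel gripper is mounted at the origin on the work surface. World frame = base frame: x ahead of the robot, y to its left, z up, the work surface at z = 0. Lengths are in m, angles in rad, forces in N, time in s.
With the tool pointing down it reaches from about 0.275 to 0.825 m from the base axis. Payload 4.9 kg.
Tool frame: the origin (TCP) lies midway between the tips of the shut fingers; the grasp point (between the pads) lies 19 mm behind it; z points along the fingers, y is the direction in which the jaws open and shut (so a half turn about z gives the same grasp; the last joint's range is limited). The gripper opens to 85 mm and grips with 20 to 120 N. Pads are 22 mm wide; open, the fingers measure 114 mm over their backs; the gripper's body (76 mm by 85 mm) begins 54 mm behind the grasp point. The pads swing forward as they close: fully open they stand 13 mm farther back than shut.
Start: joints at [1.119, 0.326, -0.193, 1.052, 0, 1.437], TCP at [0.172, 0.522, 0.231] pointing down, gripper open.
Joint ranges: [-2.65, 2.65], [-0.97, 1.79], [-1.3, 1.35], [-1.93, 2.1], [-1.47, 1.37], [-3.14, 3.14]. Speed limits (rad/s): [2.57, 2.57, 3.14, 3.14, 3.14, 3.14].

## Interface

Orientations are given as a unit quaternion [w, x, y, z].
In Python, from bench import sense, capture, get_calibration, sign_off gives the robot as it stands.
- The arm moves only by the tool arm_command, never from a script. Its argument "moves" is a list of rows, each an object of numbers: "wx", "wy", "wz": the turn, a rotation vector about the tool's x, y, z in degrees; "tx", "ty", "tz": the shift along the tool's x, y, z in m; "fingers": the finger opening in m, from 0 to 0.0854. A call has 1 to 5 rows; each row shifts and turns the pose as measured when the row begins, along the tool's axes as they then stand; what a row does not reach is not made up. A row lasts 1/8 s, in which the tool goes at most 62.5 mm and 10.7 degrees, less where a joint would pass 70% of its speed; a pose out of reach is approached as far as the arm can. A call with a gripper value outside its range is refused whole. The fingers move at their own pace and stop on an object; "squeeze" is the grip in N (left out, the last holds). Time passes only in rows, so rows that do not move let the fingers close. It gives the time, the measured TCP pose, the force and the opening at its end, in the units of the state.
- sense(): the state, without advancing time (a new reading comes with each control period).
- capture(name): name is "scene" or "top"; returns (picture, depth): 480x640x3 uint8, blue, green, red; 480x640 float32, m along the optical axis (not along the pixel's ray), 0 where there is no reading.
- get_calibration(name): a dict with "intrinsics" (3x3 intrinsics, pixels), "dist_coeffs" ([k1, k2, p1, p2, k3] as OpenCV has them; the pictures are not rectified), "pose" (4x4, takes a point from camera to world coordinates). Camera axes: x right, y down, z forward; pixel columns grow to the right and rows downward; lengths in m; the calibration is good to about 2 mm. A picture is of the moment at which its call begins. get_calibration takes no time and is no camera call.
- sign_off(): hands the job in, once; it reports no verdict.
The state is a dict: "time_s": time; "joint_pos": joint angles; "qd": joint speeds; "joint_efforts": joint torques, N m; "tcp_pos": TCP position; "tool_rot": TCP orientation; "wrist_force": force on the tool from outside, world axes, zero at the start; "torque": the same for the moment, N m; "finger_gap": finger opening in m.
Only numpy, scipy, OpenCV 4.12 (cv2) and the standard library are available. Lean on these libraries where they do the work, as an engineer would, in place of code of your own. Each camera call takes 0.05 s, during which the arm holds its last target.

## Working session

There is one attempt and no reset: what is moved stays moved. The work goes in short steps, Python scripts to look and compute and a tool call to move; the robot and the scene stay as the last step left them, time stands still between calls to the robot, and variables do not carry over. Pictures are saved under pics/ and viewed, and the job is handed in when it is done.

Besides the shell and the picture viewer there is one more tool, called after "Emit:" as a command line: name --argument value ..., lists and objects as JSON in quotes. arm_command: Moves the arm, as the interface text tells. Its arguments: {"type":"object","properties":{"moves":{"type":"array","items":{"type":"object","properties":{"wx":{"type":"number"},"wy":{"type":"number"},"wz":{"type":"number"},"tx":{"type":"number"},"ty":{"type":"number"},"tz":{"type":"number"},"fingers":{"type":"number"}}}},"squeeze":{"type":"number"}},"required":["moves"]}

```bash
mkdir -p pics; ls
python3 - <<'E'
from bench import *
import cv2,numpy as np
s=sense(); print(s)
for n in("scene","top"):
    p,d=capture(n); cv2.imwrite(f"pics/{n}0.png",p); np.save(f"{n}0.npy",d); c=get_calibration(n); print(n,c)
E
```

```text
pics
{'time_s': 0.0, 'joint_pos': array([ 1.11883796e+00,  3.26951332e-01, -1.93570274e-01,  1.05198446e+00,
       -6.04033154e-06,  1.43656805e+00]), 'qd': array([-0.0003017 , -0.00078607,  0.00014346,  0.00068713,  0.00026196,
        0.00128252]), 'joint_efforts': array([-1.01868762e-03, -4.43399978e+01,  2.62442189e+01,  1.54738122e-02,
       -3.35408895e-04,  1.56415840e-07]), 'tcp_pos': array([0.17158127, 0.52195307, 0.23050293]), 'tool_rot': array([-2.44093690e-04,  1.58197584e-01,  9.87407106e-01, -8.19287380e-04]), 'wrist_force': array([ 0.58937367,  0.28182062, -0.16937789]), 'torque': array([-0.03012301,  0.0122229 , -0.05133436]), 'finger_gap': 0.08533465108945039}
scene {'intrinsics': array([[595.60839457,   0.        , 316.81167948],
       [  0.        , 595.60839457, 243.85942977],
       [  0.        ,   0.        ,   1.        ]]), 'dist_coeffs': array([0.06710316, 0.        , 0.        , 0.        , 0.        ]), 'pose': array([[-0.67131205,  0.44312213, -0.59412365,  1.33916528],
       [ 0.74096452,  0.42033426, -0.52372768,  0.66832586],
       [ 0.0176552 , -0.79180925, -0.61051323,  0.83020633],
       [ 0.        ,  0.        ,  0.        ,  1.        ]])}
top {'intrinsics': array([[553.02275524,   0.        , 322.42125622],
       [  0.        , 553.02275524, 246.33732802],
       [  0.        ,   0.        ,   1.        ]]), 'dist_coeffs': array([0.05041801, 0.        , 0.        , 0.        , 0.        ]), 'pose': array([[-0.01437074, -0.99678543,  0.07881812,  0.44888059],
       [-0.99986795,  0.01372751, -0.00869668,  0.03244108],
       [ 0.00758674, -0.07893269, -0.99685108,  1.41404393],
       [ 0.        ,  0.        ,  0.        ,  1.        ]])}
```

View pics/scene0.png

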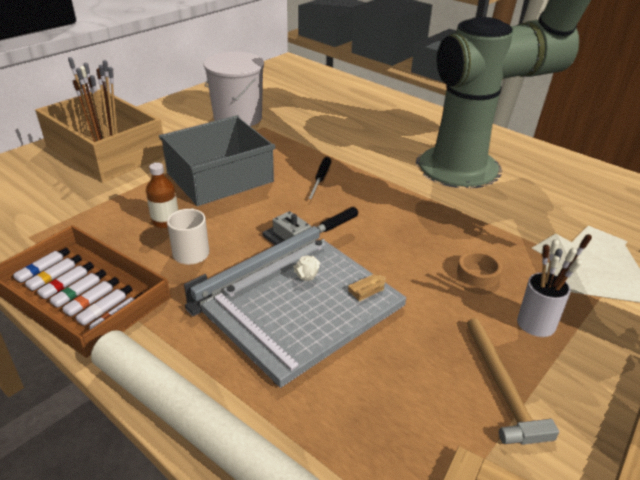

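View pics/top0.png

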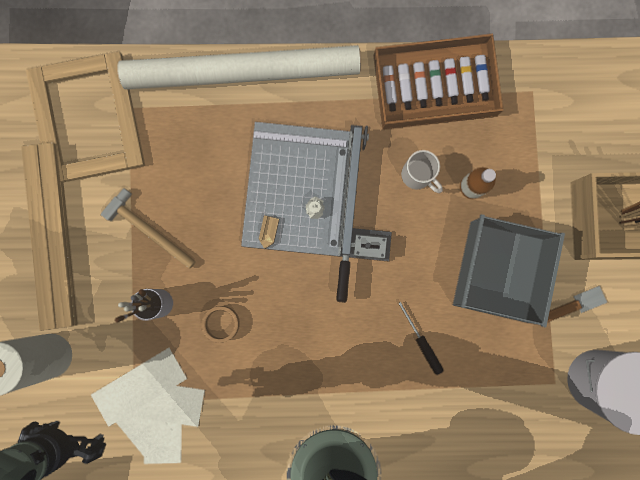

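The scene view shows the trimmer with the ball at (307,267) and the offcut at (367,288). The bin is at (218,160). In the top view the handle is at about (343,280), the catch at (371,245), and the bin at (510,270). Next I'll zoom in.

```bash
cat > h.py <<'E'
from bench import *
import cv2,numpy as np
from scipy.spatial.transform import Rotation as R
def ray(n,u,v):
    c=get_calibration(n);K,D,T=c["intrinsics"],c["dist_coeffs"],c["pose"]
    x=cv2.undistortPoints(np.array([[[u,v]]],float),K,D)[0,0]
    return T[:3,3],T[:3,:3]@np.array([x[0],x[1],1])
def onz(n,u,v,z):
    o,d=ray(n,u,v);return o+d*(z-o[2])/d[2]
def two(a,b):
    o1,d1=ray("top",*a);o2,d2=ray("scene",*b)
    s=np.linalg.lstsq(np.c_[d1,-d2],o2-o1,rcond=None)[0]
    p,q=o1+s[0]*d1,o2+s[1]*d2
    return (p+q)/2,np.linalg.norm(p-q)
def pix(n,P):
    c=get_calibration(n);T=np.linalg.inv(c["pose"])
    return cv2.projectPoints(np.array([P],float),cv2.Rodrigues(T[:3,:3])[0],T[:3,3],c["intrinsics"],c["dist_coeffs"])[0][0,0]
def crop(n,img,x0,y0,w,h,f,name):
    c=cv2.resize(img[y0:y0+h,x0:x0+w],None,fx=f,fy=f,interpolation=cv2.INTER_CUBIC)
    for x in range((x0//20+1)*20,x0+w,20): cv2.putText(c,str(x),(int((x-x0)*f),10),0,.35,(0,0,255),1);cv2.line(c,(int((x-x0+.5)*f),12),(int((x-x0+.5)*f),18),(0,0,255),1)
    for y in range((y0//20+1)*20,y0+h,20): cv2.putText(c,str(y),(0,int((y-y0)*f)),0,.35,(0,0,255),1);cv2.line(c,(24,int((y-y0+.5)*f)),(30,int((y-y0+.5)*f)),(0,0,255),1)
    cv2.imwrite(f"pics/{name}.png",c)
E
python3 - <<'E'
from h import *
t=cv2.imread("pics/top0.png");s=cv2.imread("pics/scene0.png")
crop("top",t,235,115,160,195,3.0,"t1"); 
crop("scene",s,180,190,240,190,3.2,"s1")
E
```

```text
(no output)
```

View pics/t1.png

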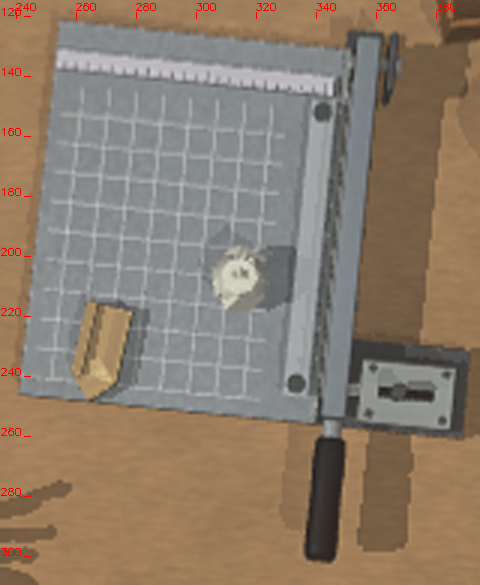

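View pics/s1.png

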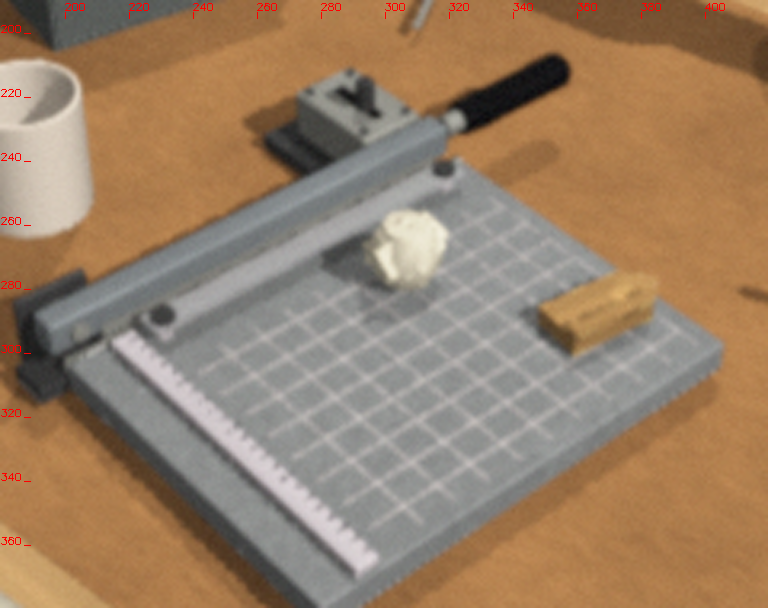

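Run:
```python
from h import *
t=cv2.imread("pics/top0.png");s=cv2.imread("pics/scene0.png")
def mask(img,box,f):
    x0,y0,x1,y1=box; m=np.zeros(img.shape[:2],np.uint8)
    hsv=cv2.cvtColor(img,cv2.COLOR_BGR2HSV).astype(int)
    m[y0:y1,x0:x1]=f(hsv[y0:y1,x0:x1]).astype(np.uint8)
    n,l,st,ce=cv2.connectedComponentsWithStats(m); k=1+np.argmax(st[1:,4])
    mm=(l==k).astype(np.uint8); r=cv2.minAreaRect(cv2.findContours(mm,0,1)[0][0])
    print(st[k],ce[k].round(2),[np.round(a,1) for a in r]); return mm,r,ce[k]
print("handle");dark=lambda h:h[...,2]<75
mt,rt,ct=mask(t,(330,256,355,306),dark); ms,rs,cs=mask(s,(322,204,362,234),dark)
print(two(rt[0],rs[0]), onz("top",*rt[0],.048)); b=cv2.boxPoints(rt); print([onz("top",*p,.048).round(4) for p in b])
print("ball");w=lambda h:(h[...,1]<60)&(h[...,2]>165)
mt,rt,ct=mask(t,(298,190,330,225),lambda h:(h[...,2]>165)&(h[...,0]<60)&(h[...,1]>15)); ms,rs,cs=mask(s,(290,250,325,285),lambda h:(h[...,2]>165)&(h[...,0]<60)&(h[...,1]>15))
print(two(ct,cs),onz("top",*rt[0],.055),onz("top",*ct,.055))
print("off");wd=lambda h:(h[...,1]>85)&(h[...,2]>70)&(h[...,0]<30)
mt,rt,ct=mask(t,(255,208,282,250),wd); ms,rs,cs=mask(s,(342,270,392,304),wd)
print(two(rt[0],rs[0]),onz("top",*rt[0],.045)); print([onz("top",*p,.045).round(4) for p in cv2.boxPoints(rt)])
# trimmer via catch housing/bed corners
for nm,p,z in [("bedFR",(341,254.5),.03),("bedFL",(241.5,246.5),.03),("bedBL",(255.5,122.5),.03),("housTop",(354.5,234.5),.05),("hT",(387,236.5),.05),("hT",(384.5,258.5),.05),("hT",(352,256),.05),("armback",(352,127),.056),("armback",(361.5,127.5),.056),("armfr",(343,254),.056),("armfr",(350,254),.056)]: print(nm,onz("top",*p,z).round(4))
# knob
print("knob",two((368,245),(296.5,219)),onz("top",368,243.5,.074))
c=lambda u,v:np.array([u,v])
# depth sanity at ball / bed
d=np.load("top0.npy"); 
for u,v in [(314,206),(268,225),(285,180),(368,243),(343,285),(510,260)]:
    cal=get_calibration("top");o,dd=ray("top",u,v);print((u,v),(o+dd*d[v,u]).round(4))
```

```text
handle
[337 261  13  41 415] [342.95 281.03] [array([343., 281.]), array([10.4, 40.7]), np.float64(5.2)]
[322 207  36  24 364] [339.9 218.2] [array([339.8, 218.1]), array([10.7, 37.1]), np.float64(63.4)]
(array([ 0.47057239, -0.02899947,  0.04811273]), np.float64(0.0003314521739654246)) [ 0.47047455 -0.02887187  0.048     ]
[array([ 0.4221, -0.0107,  0.048 ]), array([ 0.5218, -0.0215,  0.048 ]), array([ 0.5191, -0.0471,  0.048 ]), array([ 0.4195, -0.0362,  0.048 ])]
ball
[306 199  15  19 152] [312.51 207.8 ] [array([312.8, 207.4]), array([12., 16.]), np.float64(53.1)]
[297 255  23  24 418] [308.1  266.26] [array([308.1, 266.6]), array([21.5, 22.5]), np.float64(9.5)]
(array([0.65297338, 0.04283356, 0.05660996]), np.float64(0.0023737551781478823)) [0.65344619 0.04303416 0.055     ] [0.65246637 0.04377411 0.055     ]
off
[259 216  20  32 427] [268.05 230.66] [array([267.6, 232. ]), array([15.3, 31. ]), np.float64(13.0)]
[348 270  44  31 787] [370.76 283.76] [array([370.7, 282. ]), array([24. , 46.9]), np.float64(65.7)]
(array([0.59444997, 0.1565618 , 0.04575131]), np.float64(0.001157453
[... 163 characters left out ...]
0.1466, 0.045 ])]
bedFR [ 0.5371 -0.0259  0.03  ]
bedFL [0.5607 0.2231 0.03  ]
bedBL [0.8768 0.1861 0.03  ]
housTop [ 0.5851 -0.0594  0.05  ]
hT [ 0.579  -0.1398  0.05  ]
hT [ 0.5245 -0.1324  0.05  ]
hT [ 0.5318 -0.0522  0.05  ]
armback [ 0.8546 -0.0577  0.056 ]
armback [ 0.853  -0.0814  0.056 ]
armfr [ 0.5366 -0.0298  0.056 ]
armfr [ 0.5364 -0.047   0.056 ]
knob (array([ 0.55560784, -0.0888374 ,  0.06054973]), np.float64(0.0064510002126018685)) [ 0.56022978 -0.09021027  0.074     ]
(314, 206) [0.6532 0.0399 0.0794]
(268, 225) [0.6125 0.1553 0.0429]
(285, 180) [0.7283 0.1127 0.0286]
(368, 243) [ 0.5621 -0.0909  0.0666]
(343, 285) [ 0.4605 -0.0283  0.0597]
(510, 260) [ 0.5187 -0.4554  0.0078]
```

Run:
```python
from h import *
t=cv2.imread("pics/top0.png");s=cv2.imread("pics/scene0.png")
crop("top",t,445,205,130,130,4.5,"t2")
a=t;crop("top",t,335,225,60,85,7,"t3"); crop("s",s,255,195,110,60,7,"s3")
```

```text
(no output)
```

View pics/t2.png

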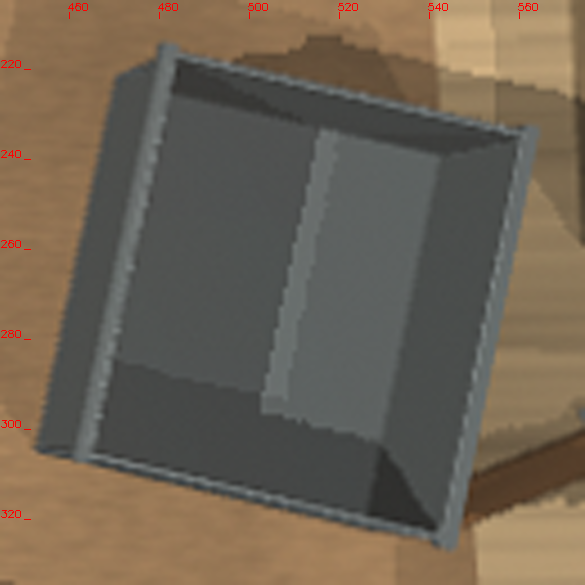

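View pics/t3.png

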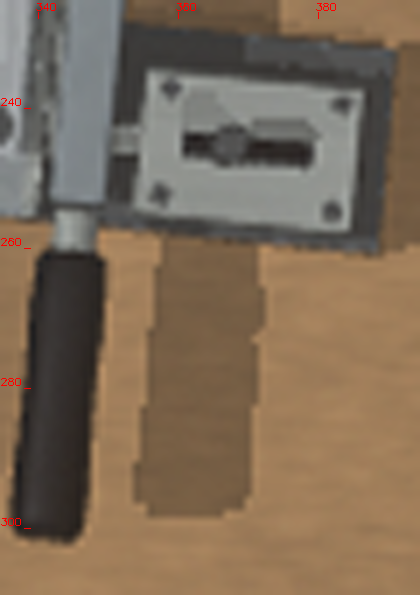

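View pics/s3.png

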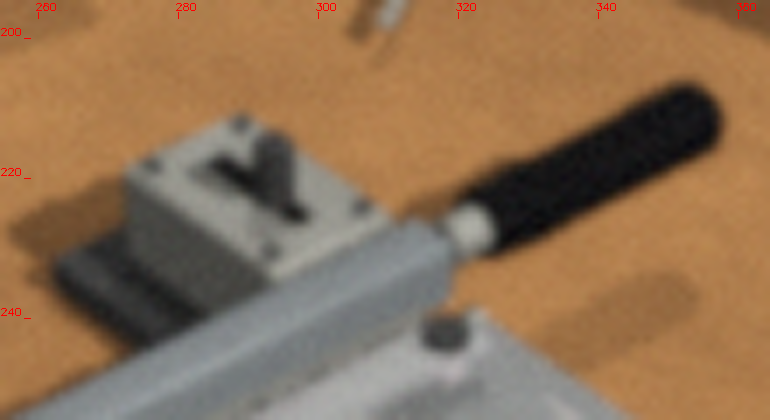

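Measured checks:
- **Handle:** z comes out at 0.048 as stated, 26 mm thick.
- **Trimmer:** yaw is about -6.5°.
- **Offcut:** yaw is about -13°.
- **Catch:** the knob is near top (368,245), scene (293,216).

Next I'll compute the bin and obstacles, and add a helper that converts a target into tool-frame shifts.

```bash
cat >> h.py <<'E'
def go(P,yaw=None):
    "tool-frame shift to TCP target P (tool down), jaw yaw deg"
    s=sense();q=s["tool_rot"];r=R.from_quat(np.r_[q[1:],q[0]]);m=r.as_matrix()
    print("t",round(s["time_s"],2),"tcp",s["tcp_pos"].round(4),"gap",round(s["finger_gap"],4),"F",s["wrist_force"].round(1),"jawyaw",round(np.degrees(np.arctan2(m[1,1],m[0,1])),1),"toolz",m[:,2].round(3),"q",s["joint_pos"].round(2))
    d=np.array(P)-s["tcp_pos"];print("shift now-axes mm",(m.T@d*1000).round(1))
    if yaw is not None:
        a=np.radians(yaw);y=np.array([np.cos(a),np.sin(a),0]);z=np.array([0,0,-1.]);t=np.c_[np.cross(y,z),y,z]
        print("rotvec deg",np.degrees(R.from_matrix(m.T@t).as_rotvec()).round(1),"shift target-axes mm",(t.T@d*1000).round(1))
E
python3 - <<'E'
from h import *
c=[onz("top",*p,.11) for p in [(480,216),(561,233),(543,325),(461,305)]]
print("bin",np.array(c).round(3),np.mean(c,0).round(3),[np.linalg.norm(c[i]-c[(i+1)%4]).round(3) for i in range(4)])
print("can",onz("top",152,303,.1).round(3),"mug",onz("top",423,169,.09).round(3),"bottle",onz("top",488,176,.15).round(3),"brush tips",onz("top",120,318,.2).round(3),"tape?",onz("top",221,323,.03).round(3))
print("knob",two((368,245),(293,216)),onz("top",368,244.5,.07).round(4))
go((.602,.155,.13),76.6)
E
```

```text
bin [[ 0.619 -0.354  0.11 ]
 [ 0.576 -0.541  0.11 ]
 [ 0.361 -0.489  0.11 ]
 [ 0.41  -0.301  0.11 ]] [ 0.491 -0.421  0.11 ] [np.float64(0.193), np.float64(0.221), np.float64(0.194), np.float64(0.216)]
can [0.425 0.423 0.1  ] mug [ 0.738 -0.226  0.09 ] bottle [ 0.706 -0.363  0.15 ] brush tips [0.396 0.461 0.2  ] tape? [0.372 0.274 0.03 ]
knob (array([ 0.55778275, -0.09157078,  0.06774025]), np.float64(0.0022206242283698352)) [ 0.5581 -0.0905  0.07  ]
t 0.1 tcp [0.1716 0.522  0.2306] gap 0.0855 F [ 0.2 -0.3  0.6] jawyaw 71.8 toolz [-0.001 -0.001 -1.   ] q [ 1.12  0.33 -0.19  1.05  0.    1.44]
shift now-axes mm [-523.5 -214.   100.8]
rotvec deg [-0.1 -0.  -4.8] shift target-axes mm [-503.7 -257.3  100.6]
```

Emit:
arm_command --moves '[{"tx":-0.05,"ty":-0.025,"wz":-4.8},{"tx":-0.05,"ty":-0.025},{"tx":-0.05,"ty":-0.025},{"tx":-0.05,"ty":-0.025},{"tx":-0.05,"ty":-0.025}]' --squeeze 30

```text
schema error: expected keys wx, wy, wz, tx, ty, tz, fingers
```

Emit:
arm_command --moves '[{"tx":-0.05,"ty":-0.025},{"tx":-0.05,"ty":-0.025},{"tx":-0.05,"ty":-0.025},{"tx":-0.05,"ty":-0.025},{"tx":-0.04,"ty":-0.02}]'

```text
schema error: expected keys wx, wy, wz, tx, ty, tz, fingers
```

```bash
python3 -c "
from h import *
go((.602,.155,.08),76.6)"
```

```text
t 0.1 tcp [0.1716 0.522  0.2306] gap 0.0855 F [ 0.2 -0.3  0.6] jawyaw 71.8 toolz [-0.001 -0.001 -1.   ] q [ 1.12  0.33 -0.19  1.05  0.    1.44]
shift now-axes mm [-523.6 -213.9  150.8]
rotvec deg [-0.1 -0.  -4.8] shift target-axes mm [-503.7 -257.3  150.6]
```

All keys are required in each row.

Emit:
arm_command --moves '[{"tx":-0.05,"ty":-0.025,"tz":0,"wx":0,"wy":0,"wz":-4.8,"fingers":0.085},{"tx":-0.05,"ty":-0.025,"tz":0,"wx":0,"wy":0,"wz":0,"fingers":0.085},{"tx":-0.05,"ty":-0.025,"tz":0,"wx":0,"wy":0,"wz":0,"fingers":0.085},{"tx":-0.05,"ty":-0.025,"tz":0,"wx":0,"wy":0,"wz":0,"fingers":0.085},{"tx":-0.05,"ty":-0.025,"tz":0,"wx":0,"wy":0,"wz":0,"fingers":0.085}]' --squeeze 30

```text
time_s: 0.72
tcp_pos: [0.3857, 0.337, 0.2287]
tool_rot: [-0.001, 0.111, 0.994, -0.001]
wrist_force: [0.6, 0.4, -1.1]
finger_gap: 0.0848
```

Emit:
arm_command --moves '[{"tx":-0.05,"ty":-0.025,"tz":0,"wx":0,"wy":0,"wz":0,"fingers":0.085},{"tx":-0.05,"ty":-0.025,"tz":0,"wx":0,"wy":0,"wz":0,"fingers":0.085},{"tx":-0.05,"ty":-0.025,"tz":0,"wx":0,"wy":0,"wz":0,"fingers":0.085},{"tx":-0.05,"ty":-0.025,"tz":0,"wx":0,"wy":0,"wz":0,"fingers":0.085},{"tx":-0.03,"ty":-0.02,"tz":0,"wx":0,"wy":0,"wz":0,"fingers":0.07}]'

```text
time_s: 1.35
tcp_pos: [0.5896, 0.1616, 0.2265]
tool_rot: [-0.002, 0.112, 0.994, -0.002]
wrist_force: [-0.3, -0.4, -0.6]
finger_gap: 0.0704
```

```bash
python3 -c "
from h import *
go((.602,.155,.08),76.6)"
```

```text
t 1.35 tcp [0.5896 0.1616 0.2265] gap 0.0704 F [-0.3 -0.4 -0.6] jawyaw 77.2 toolz [-0.005 -0.002 -1.   ] q [ 0.15  0.45 -0.02  1.11 -0.    0.37]
shift now-axes mm [-14.2  -3.1 146.5]
rotvec deg [-0.2 -0.2  0.6] shift target-axes mm [-13.6  -3.5 146.5]
```

Emit:
arm_command --moves '[{"tx":-0.007,"ty":-0.002,"tz":0.05,"wx":0,"wy":0,"wz":0.6,"fingers":0.06},{"tx":-0.007,"ty":-0.001,"tz":0.05,"wx":0,"wy":0,"wz":0,"fingers":0.06},{"tx":0,"ty":0,"tz":0.045,"wx":0,"wy":0,"wz":0,"fingers":0.06},{"tx":0,"ty":0,"tz":0,"wx":0,"wy":0,"wz":0,"fingers":0.06}]'

```text
time_s: 1.85
tcp_pos: [0.6047, 0.151, 0.0766]
tool_rot: [-0.002, 0.12, 0.993, -0.002]
wrist_force: [-0.5, 0.1, 0.2]
finger_gap: 0.0599
```

Run:
```python
from h import *
go((.602,.155,.033),76.6)
p,_=capture("scene"); crop("s",p,300,220,130,110,6,"s4")
```

```text
t 1.85 tcp [0.6047 0.151  0.0766] gap 0.0599 F [-0.5  0.1  0.2] jawyaw 76.2 toolz [-0.005 -0.003 -1.   ] q [ 0.13  0.6  -0.18  0.8  -0.    0.37]
shift now-axes mm [ 3.4  3.4 43.6]
rotvec deg [-0.2 -0.2 -0.4] shift target-axes mm [ 3.6  3.2 43.6]
```

View pics/s4.png

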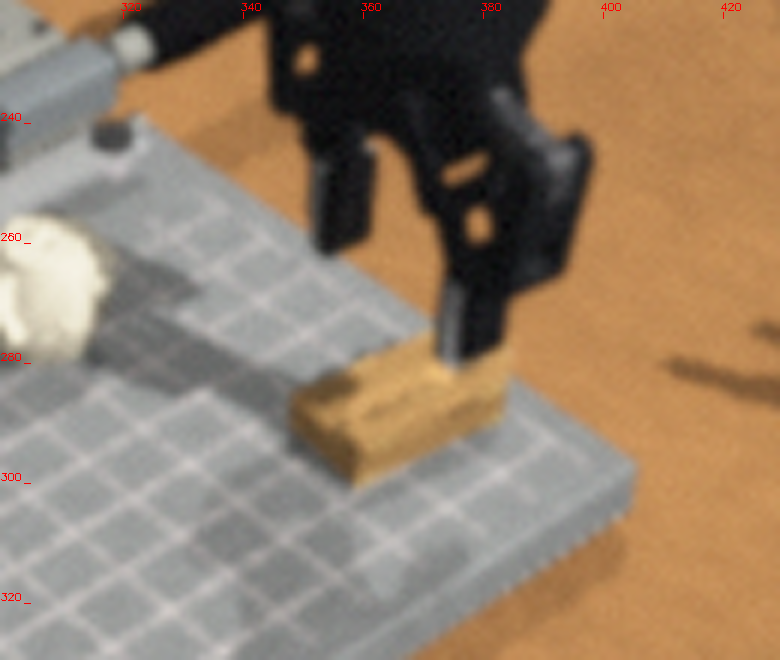

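The picture shows the fingertips at (353,262) and (378,280), above and either side of the offcut at (365,288). The tips line up with it, so I'll descend.

Emit:
arm_command --moves '[{"tx":0.003,"ty":0.003,"tz":0.015,"wx":0,"wy":0,"wz":0,"fingers":0.064},{"tx":0,"ty":0,"tz":0.018,"wx":0,"wy":0,"wz":0,"fingers":0.06},{"tx":0,"ty":0,"tz":0.01,"wx":0,"wy":0,"wz":0,"fingers":0.06},{"tx":0,"ty":0,"tz":0,"wx":0,"wy":0,"wz":0,"fingers":0.06}]'

```text
time_s: 2.4
tcp_pos: [0.608, 0.1563, 0.0386]
tool_rot: [0.004, 0.119, 0.993, -0.0]
wrist_force: [0.3, -0.5, 0.7]
finger_gap: 0.0602
```

```bash
python3 -c "
from h import *
go((.602,.155,.032),76.6)"
```

```text
t 2.4 tcp [0.608  0.1563 0.0386] gap 0.0602 F [ 0.3 -0.5  0.7] jawyaw 76.3 toolz [ 0.008 -0.001 -1.   ] q [ 0.14  0.64 -0.22  0.71 -0.    0.37]
shift now-axes mm [ 5.6 -2.7  6.5]
rotvec deg [ 0.   0.4 -0.3] shift target-axes mm [ 5.6 -2.7  6.6]
```

Emit:
arm_command --moves '[{"tx":0.005,"ty":-0.002,"tz":0.006,"wx":0,"wy":0,"wz":0,"fingers":0.06},{"tx":0,"ty":0,"tz":0,"wx":0,"wy":0,"wz":0,"fingers":0.02},{"tx":0,"ty":0,"tz":0,"wx":0,"wy":0,"wz":0,"fingers":0.02},{"tx":0,"ty":0,"tz":0,"wx":0,"wy":0,"wz":0,"fingers":0.02},{"tx":0,"ty":0,"tz":0,"wx":0,"wy":0,"wz":0,"fingers":0.02}]' --squeeze 30

```text
time_s: 3.02
tcp_pos: [0.6035, 0.1556, 0.0336]
tool_rot: [0.005, 0.12, 0.993, 0.0]
wrist_force: [0.9, 0.7, 0.1]
finger_gap: 0.0371
```

Emit:
arm_command --moves '[{"tx":0,"ty":0,"tz":-0.02,"wx":0,"wy":0,"wz":0,"fingers":0.02},{"tx":0,"ty":0,"tz":-0.05,"wx":0,"wy":0,"wz":0,"fingers":0.02},{"tx":0,"ty":0,"tz":-0.06,"wx":0,"wy":0,"wz":0,"fingers":0.02},{"tx":0,"ty":0,"tz":-0.06,"wx":0,"wy":0,"wz":0,"fingers":0.02}]'

```text
time_s: 3.52
tcp_pos: [0.5977, 0.155, 0.2221]
tool_rot: [-0.001, 0.12, 0.993, -0.001]
wrist_force: [1.3, -0.9, -1.1]
finger_gap: 0.0374
```

Run:
```python
from h import *
go((.491,-.421,.2),76.6)
p,_=capture("scene"); crop("s",p,270,130,200,150,4,"s5")
```

```text
t 3.52 tcp [0.5977 0.155  0.2221] gap 0.0374 F [ 1.3 -0.9 -1.1] jawyaw 76.3 toolz [-0.003 -0.003 -1.   ] q [ 0.14  0.46 -0.01  1.1  -0.    0.38]
shift now-axes mm [ -33.3 -584.8   23.9]
rotvec deg [-0.2 -0.1 -0.3] shift target-axes mm [ -29.7 -585.    22.1]
```

View pics/s5.png

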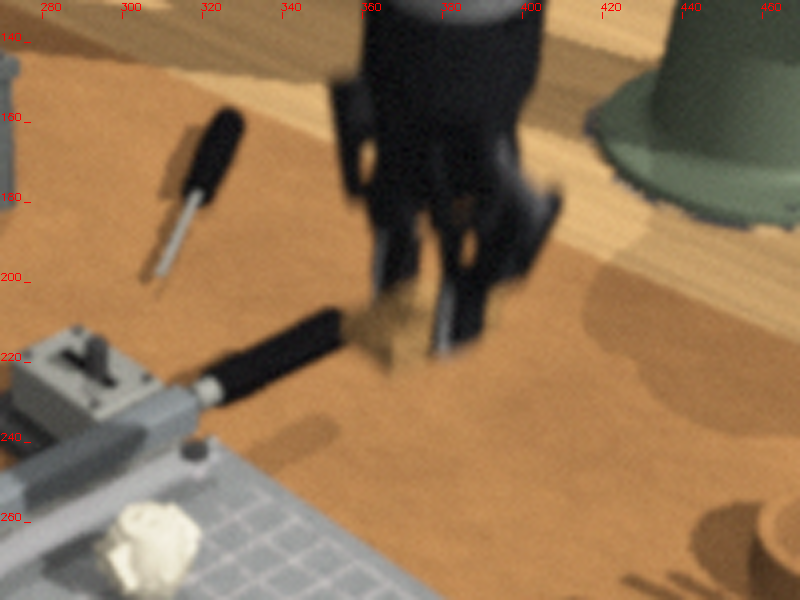

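The offcut is held at (372,210), and the gap of 37.4 mm matches its 38 mm width. Moving to the bin.

Emit:
arm_command --moves '[{"tx":-0.003,"ty":-0.058,"tz":0,"wx":0,"wy":0,"wz":0,"fingers":0.02},{"tx":-0.003,"ty":-0.058,"tz":0,"wx":0,"wy":0,"wz":0,"fingers":0.02},{"tx":-0.003,"ty":-0.058,"tz":0,"wx":0,"wy":0,"wz":0,"fingers":0.02},{"tx":-0.003,"ty":-0.058,"tz":0,"wx":0,"wy":0,"wz":0,"fingers":0.02},{"tx":-0.003,"ty":-0.058,"tz":0,"wx":0,"wy":0,"wz":0,"fingers":0.02}]'

```text
time_s: 4.2
tcp_pos: [0.5503, -0.1333, 0.2345]
tool_rot: [0.01, 0.115, 0.993, 0.001]
wrist_force: [0.9, -0.3, 0.4]
finger_gap: 0.0373
```

Emit:
arm_command --moves '[{"tx":-0.003,"ty":-0.058,"tz":0,"wx":0,"wy":0,"wz":0,"fingers":0.02},{"tx":-0.003,"ty":-0.058,"tz":0,"wx":0,"wy":0,"wz":0,"fingers":0.02},{"tx":-0.003,"ty":-0.058,"tz":0,"wx":0,"wy":0,"wz":0,"fingers":0.02},{"tx":-0.003,"ty":-0.058,"tz":0,"wx":0,"wy":0,"wz":0,"fingers":0.02},{"tx":-0.003,"ty":-0.05,"tz":0,"wx":0,"wy":0,"wz":0,"fingers":0.02}]'

```text
time_s: 4.82
tcp_pos: [0.4976, -0.4211, 0.2333]
tool_rot: [0.011, 0.115, 0.993, 0.0]
wrist_force: [2.0, 0.3, 1.2]
finger_gap: 0.0375
```

```bash
python3 -c "
from h import *
go((.491,-.421,.11),76.6)"
```

```text
t 4.83 tcp [ 0.4976 -0.4211  0.2333] gap 0.0375 F [2.  0.3 1.2] jawyaw 76.8 toolz [ 0.022 -0.002 -1.   ] q [-0.82  0.5   0.08  1.14  0.02 -0.59]
shift now-axes mm [  9.2  -1.9 123.1]
rotvec deg [0.2 1.3 0.2] shift target-axes mm [  6.4  -1.5 123.3]
```

Emit:
arm_command --moves '[{"tx":0.004,"ty":-0.001,"tz":0.05,"wx":0,"wy":0.6,"wz":0,"fingers":0.02},{"tx":0.004,"ty":0,"tz":0.05,"wx":0,"wy":0.6,"wz":0,"fingers":0.02},{"tx":0,"ty":0,"tz":0.03,"wx":0,"wy":0,"wz":0,"fingers":0.02},{"tx":0,"ty":0,"tz":0,"wx":0,"wy":0,"wz":0,"fingers":0.065},{"tx":0,"ty":0,"tz":0,"wx":0,"wy":0,"wz":0,"fingers":0.065}]'

```text
time_s: 5.45
tcp_pos: [0.4902, -0.4273, 0.1001]
tool_rot: [0.002, 0.119, 0.993, -0.0]
wrist_force: [-0.2, -0.6, -0.6]
finger_gap: 0.0651
```

Emit:
arm_command --moves '[{"tx":0,"ty":0,"tz":0,"wx":0,"wy":0,"wz":0,"fingers":0.07},{"tx":0,"ty":0,"tz":-0.06,"wx":0,"wy":0,"wz":0,"fingers":0.075},{"tx":0,"ty":0,"tz":-0.06,"wx":0,"wy":0,"wz":0,"fingers":0.075},{"tx":0,"ty":0,"tz":0,"wx":0,"wy":0,"wz":0,"fingers":0.075}]'

```text
time_s: 5.95
tcp_pos: [0.4917, -0.4286, 0.2297]
tool_rot: [0.006, 0.119, 0.993, -0.003]
wrist_force: [0.5, -0.3, -0.3]
finger_gap: 0.0749
```

```bash
python3 -c "
from h import *
go((.653,.043,.2),-6.5)
p,_=capture('top');crop('t',p,250,180,330,160,2.4,'t5')"
```

```text
t 5.95 tcp [ 0.4917 -0.4286  0.2297] gap 0.0749 F [ 0.5 -0.3 -0.3] jawyaw 76.4 toolz [ 0.01  -0.007 -1.   ] q [-0.83  0.51  0.09  1.14  0.   -0.59]
shift now-axes mm [-45.2 496.4  27.9]
rotvec deg [ 0.3  0.7 82.9] shift target-axes mm [486.8 106.9  29.7]
```

View pics/t5.png

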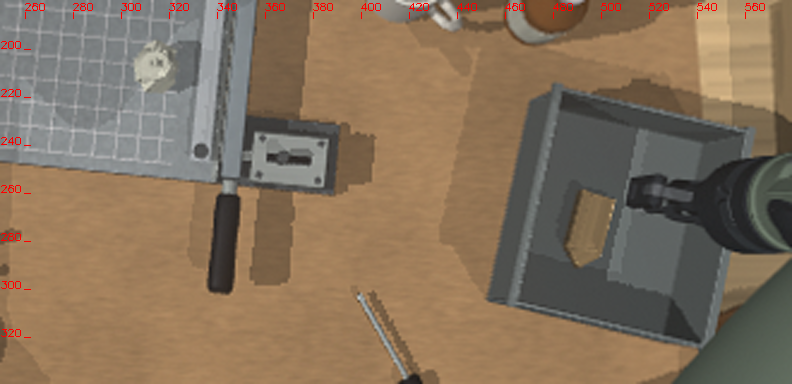

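The offcut lies in the bin at (495,273). Ball next.

Emit:
arm_command --moves '[{"tx":-0.005,"ty":0.06,"tz":0,"wx":0,"wy":0,"wz":0,"fingers":0.075},{"tx":-0.005,"ty":0.06,"tz":0,"wx":0,"wy":0,"wz":0,"fingers":0.075},{"tx":-0.005,"ty":0.06,"tz":0,"wx":0,"wy":0,"wz":0,"fingers":0.075},{"tx":-0.005,"ty":0.06,"tz":0,"wx":0,"wy":0,"wz":0,"fingers":0.075},{"tx":-0.005,"ty":0.06,"tz":0,"wx":0,"wy":0,"wz":0,"fingers":0.075}]'

```text
time_s: 6.62
tcp_pos: [0.5869, -0.1383, 0.224]
tool_rot: [0.004, 0.123, 0.992, -0.002]
wrist_force: [0.6, 0.1, -0.2]
finger_gap: 0.075
```

Emit:
arm_command --moves '[{"tx":-0.005,"ty":0.06,"tz":0,"wx":0,"wy":0,"wz":0,"fingers":0.075},{"tx":-0.005,"ty":0.06,"tz":0,"wx":0,"wy":0,"wz":0,"fingers":0.075},{"tx":-0.005,"ty":0.06,"tz":0,"wx":0,"wy":0,"wz":0,"fingers":0.075},{"tx":0,"ty":0,"tz":0,"wx":0,"wy":0,"wz":10.5,"fingers":0.075},{"tx":0,"ty":0,"tz":0,"wx":0,"wy":0,"wz":10.5,"fingers":0.075}]'

```text
time_s: 7.25
tcp_pos: [0.6451, 0.0451, 0.2196]
tool_rot: [0.002, 0.303, 0.953, -0.002]
wrist_force: [0.5, -0.2, 0.6]
finger_gap: 0.0749
```

Emit:
arm_command --moves '[{"tx":0,"ty":0,"tz":0,"wx":0,"wy":0,"wz":10.5,"fingers":0.075},{"tx":0,"ty":0,"tz":0,"wx":0,"wy":0,"wz":10.5,"fingers":0.075},{"tx":0,"ty":0,"tz":0,"wx":0,"wy":0,"wz":10.5,"fingers":0.075},{"tx":0,"ty":0,"tz":0,"wx":0,"wy":0,"wz":10.5,"fingers":0.075},{"tx":0,"ty":0,"tz":0,"wx":0,"wy":0,"wz":10.5,"fingers":0.075}]'

```text
time_s: 7.88
tcp_pos: [0.6422, 0.047, 0.2151]
tool_rot: [0.0, 0.702, 0.713, -0.002]
wrist_force: [-1.4, -0.8, -0.1]
finger_gap: 0.075
```

```bash
python3 -c "
from h import *
go((.653,.043,.1),-6.5)"
```

```text
t 7.88 tcp [0.6422 0.047  0.2151] gap 0.075 F [-1.4 -0.8 -0.1] jawyaw 0.9 toolz [-0.003 -0.004 -1.   ] q [-0.04  0.51  0.06  1.12 -0.    1.52]
shift now-axes mm [ -3.7  11.1 115. ]
rotvec deg [-0.2  0.2  7.4] shift target-axes mm [ -2.7  11.2 115.1]
```

Emit:
arm_command --moves '[{"tx":0,"ty":0,"tz":0,"wx":0,"wy":0,"wz":7.4,"fingers":0.075},{"tx":-0.002,"ty":0.011,"tz":0.05,"wx":0,"wy":0,"wz":0,"fingers":0.075},{"tx":0,"ty":0,"tz":0.05,"wx":0,"wy":0,"wz":0,"fingers":0.075},{"tx":0,"ty":0,"tz":0,"wx":0,"wy":0,"wz":0,"fingers":0.075}]'

```text
time_s: 8.38
tcp_pos: [0.6514, 0.0437, 0.1113]
tool_rot: [-0.0, 0.748, 0.664, -0.003]
wrist_force: [-0.4, -0.8, 0.7]
finger_gap: 0.0749
```

```bash
python3 -c "
from h import *
go((.653,.043,.038),-6.5)
p,_=capture('scene');crop('s',p,250,160,130,130,4.5,'s6')"
```

```text
t 8.38 tcp [0.6514 0.0437 0.1113] gap 0.0749 F [-0.4 -0.8  0.7] jawyaw -6.8 toolz [-0.004 -0.004 -1.   ] q [-0.04  0.61 -0.06  0.91 -0.    1.65]
shift now-axes mm [-0.2  1.9 73.3]
rotvec deg [-0.2  0.3 -0.3] shift target-axes mm [-0.5  1.6 73.3]
```

View pics/s6.png

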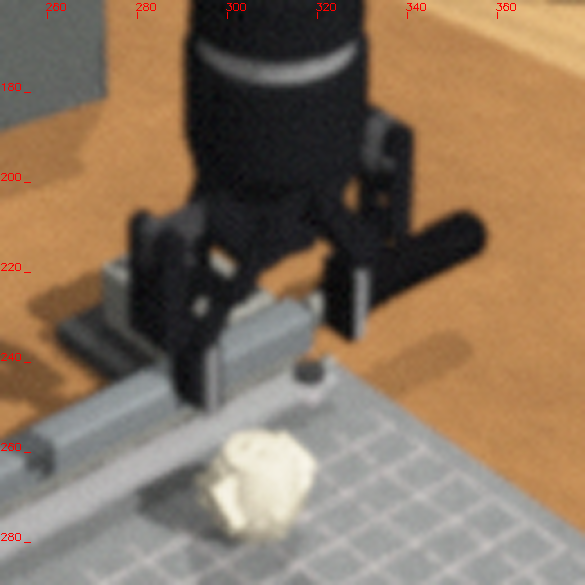

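The fingers straddle the ball at (306,266) along the trimmer's x axis. Descending.

Emit:
arm_command --moves '[{"tx":0,"ty":0.002,"tz":0.035,"wx":0,"wy":0,"wz":0,"fingers":0.075},{"tx":0,"ty":0,"tz":0.03,"wx":0,"wy":0,"wz":0,"fingers":0.075},{"tx":0,"ty":0,"tz":0.008,"wx":0,"wy":0,"wz":0,"fingers":0.075},{"tx":0,"ty":0,"tz":0,"wx":0,"wy":0,"wz":0,"fingers":0.02},{"tx":0,"ty":0,"tz":0,"wx":0,"wy":0,"wz":0,"fingers":0.02}]' --squeeze 25

```text
time_s: 9.05
tcp_pos: [0.664, 0.0431, 0.0521]
tool_rot: [0.008, 0.747, 0.664, 0.005]
wrist_force: [0.4, 1.2, 0.3]
finger_gap: 0.0444
```

Emit:
arm_command --moves '[{"tx":0,"ty":0,"tz":0,"wx":0,"wy":0,"wz":0,"fingers":0.02},{"tx":0,"ty":0,"tz":0,"wx":0,"wy":0,"wz":0,"fingers":0.02},{"tx":0,"ty":0,"tz":-0.03,"wx":0,"wy":0,"wz":0,"fingers":0.02},{"tx":0,"ty":0,"tz":-0.06,"wx":0,"wy":0,"wz":0,"fingers":0.02},{"tx":0,"ty":0,"tz":-0.06,"wx":0,"wy":0,"wz":0,"fingers":0.02}]'

```text
time_s: 9.68
tcp_pos: [0.6586, 0.0439, 0.2026]
tool_rot: [0.005, 0.748, 0.664, 0.002]
wrist_force: [1.1, 0.1, 0.5]
finger_gap: 0.045
```

```bash
python3 -c "
from h import *
go((.491,-.421,.22),-6.5)
p,_=capture('scene');crop('s',p,230,100,180,180,3.3,'s7')"
```

```text
t 9.68 tcp [0.6586 0.0439 0.2026] gap 0.045 F [1.1 0.1 0.5] jawyaw -6.8 toolz [ 0.01  -0.005 -1.   ] q [-0.04  0.54  0.07  1.09 -0.    1.65]
shift now-axes mm [-481.5 -111.6  -16.9]
rotvec deg [ 0.6  0.2 -0.3] shift target-axes mm [-480.9 -113.9  -17.4]
```

View pics/s7.png

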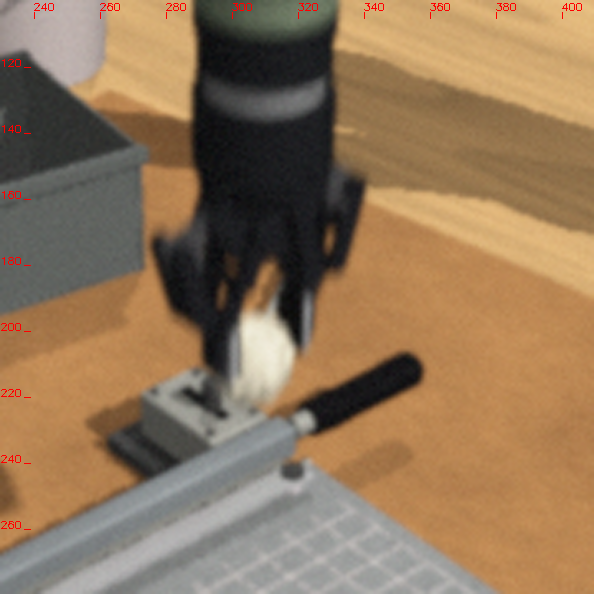

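The ball is held at (308,205), with a 45 mm gap matching its size. Moving to the bin.

Emit:
arm_command --moves '[{"tx":-0.055,"ty":-0.013,"tz":-0.01,"wx":0,"wy":0,"wz":0,"fingers":0.02},{"tx":-0.055,"ty":-0.013,"tz":-0.01,"wx":0,"wy":0,"wz":0,"fingers":0.02},{"tx":-0.055,"ty":-0.013,"tz":0,"wx":0,"wy":0,"wz":0,"fingers":0.02},{"tx":-0.055,"ty":-0.013,"tz":0,"wx":0,"wy":0,"wz":0,"fingers":0.02},{"tx":-0.055,"ty":-0.013,"tz":0,"wx":0,"wy":0,"wz":0,"fingers":0.02}]'

```text
time_s: 10.35
tcp_pos: [0.5676, -0.2253, 0.2369]
tool_rot: [0.014, 0.744, 0.668, 0.01]
wrist_force: [0.5, -0.1, 0.2]
finger_gap: 0.045
```

Emit:
arm_command --moves '[{"tx":-0.055,"ty":-0.013,"tz":0,"wx":0,"wy":0,"wz":0,"fingers":0.02},{"tx":-0.055,"ty":-0.013,"tz":0,"wx":0,"wy":0,"wz":0,"fingers":0.02},{"tx":-0.055,"ty":-0.013,"tz":0,"wx":0,"wy":0,"wz":0,"fingers":0.02},{"tx":-0.04,"ty":-0.008,"tz":0,"wx":0,"wy":0,"wz":0,"fingers":0.02},{"tx":0,"ty":0,"tz":0,"wx":0,"wy":0,"wz":0,"fingers":0.02}]'

```text
time_s: 10.98
tcp_pos: [0.4938, -0.4347, 0.2365]
tool_rot: [0.016, 0.746, 0.665, 0.01]
wrist_force: [0.3, 1.3, 0.0]
finger_gap: 0.0453
```

```bash
python3 -c "
from h import *
go((.491,-.421,.10),-6.5)"
```

```text
t 10.97 tcp [ 0.4938 -0.4347  0.2365] gap 0.0453 F [0.3 1.3 0. ] jawyaw -6.6 toolz [ 0.036 -0.01  -0.999] q [-0.84  0.5   0.09  1.13  0.02  0.84]
shift now-axes mm [ 14.2  -9.5 136.1]
rotvec deg [ 2.1  0.4 -0.1] shift target-axes mm [ 13.3  -4.4 136.5]
```

Emit:
arm_command --moves '[{"tx":0.01,"ty":-0.005,"tz":0.05,"wx":2,"wy":0,"wz":0,"fingers":0.02},{"tx":0.003,"ty":0,"tz":0.05,"wx":0,"wy":0,"wz":0,"fingers":0.02},{"tx":0,"ty":0,"tz":0.035,"wx":0,"wy":0,"wz":0,"fingers":0.02},{"tx":0,"ty":0,"tz":0,"wx":0,"wy":0,"wz":0,"fingers":0.075},{"tx":0,"ty":0,"tz":0,"wx":0,"wy":0,"wz":0,"fingers":0.075}]'

```text
time_s: 11.6
tcp_pos: [0.495, -0.4201, 0.1009]
tool_rot: [0.005, 0.746, 0.666, -0.001]
wrist_force: [0.3, 0.0, 0.7]
finger_gap: 0.075
```

Emit:
arm_command --moves '[{"tx":0,"ty":0,"tz":0,"wx":0,"wy":0,"wz":0,"fingers":0.075},{"tx":0,"ty":0,"tz":-0.06,"wx":0,"wy":0,"wz":0,"fingers":0.075},{"tx":0,"ty":0,"tz":-0.06,"wx":0,"wy":0,"wz":0,"fingers":0.075},{"tx":0,"ty":0,"tz":-0.01,"wx":0,"wy":0,"wz":0,"fingers":0.075}]'

```text
time_s: 12.1
tcp_pos: [0.496, -0.4198, 0.2405]
tool_rot: [0.009, 0.745, 0.667, -0.001]
wrist_force: [-0.4, 0.1, 0.0]
finger_gap: 0.0748
```

```bash
python3 -c "
from h import *
go((.4706,-.029,.2),83.5)
p,_=capture('top');crop('t',p,420,180,160,160,3.6,'t8');cv2.imwrite('pics/t8f.png',p)"
```

```text
t 12.1 tcp [ 0.496  -0.4198  0.2405] gap 0.0748 F [-0.4  0.1  0. ] jawyaw -6.4 toolz [ 0.011 -0.014 -1.   ] q [-0.81  0.5   0.09  1.15 -0.    0.87]
shift now-axes mm [386.  -69.2  34.7]
rotvec deg [ -0.    1.1 -89.9] shift target-axes mm [ 69.5 385.4  40.5]
```

View pics/t8.png

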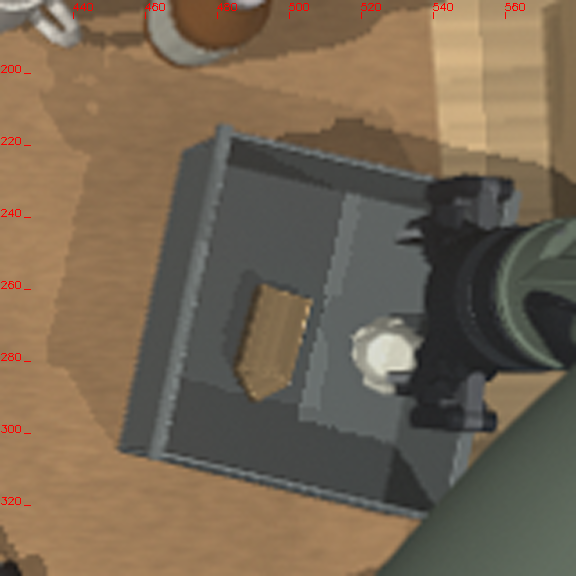

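Both pieces are in the bin, the offcut at (495,275) and the ball at (526,278). Next is the handle.

Emit:
arm_command --moves '[{"tx":0.055,"ty":-0.01,"tz":0,"wx":0,"wy":0,"wz":0,"fingers":0.075},{"tx":0.055,"ty":-0.01,"tz":0,"wx":0,"wy":0,"wz":0,"fingers":0.075},{"tx":0.055,"ty":-0.01,"tz":0,"wx":0,"wy":0,"wz":0,"fingers":0.075},{"tx":0.055,"ty":-0.01,"tz":0,"wx":0,"wy":0,"wz":0,"fingers":0.075},{"tx":0.055,"ty":-0.01,"tz":0,"wx":0,"wy":0,"wz":0,"fingers":0.075}]'

```text
time_s: 12.78
tcp_pos: [0.4758, -0.1367, 0.233]
tool_rot: [0.009, 0.748, 0.664, -0.0]
wrist_force: [0.8, 0.2, -0.1]
finger_gap: 0.075
```

Emit:
arm_command --moves '[{"tx":0.055,"ty":-0.01,"tz":0,"wx":0,"wy":0,"wz":0,"fingers":0.075},{"tx":0.055,"ty":-0.01,"tz":0,"wx":0,"wy":0,"wz":0,"fingers":0.075},{"tx":0,"ty":0,"tz":0,"wx":0,"wy":0,"wz":-10.5,"fingers":0.075},{"tx":0,"ty":0,"tz":0,"wx":0,"wy":0,"wz":-10.5,"fingers":0.075},{"tx":0,"ty":0,"tz":0,"wx":0,"wy":0,"wz":-10.5,"fingers":0.075}]'

```text
time_s: 13.4
tcp_pos: [0.465, -0.016, 0.2288]
tool_rot: [0.007, 0.533, 0.846, -0.003]
wrist_force: [-0.6, 0.5, -0.7]
finger_gap: 0.0755
```

Emit:
arm_command --moves '[{"tx":0,"ty":0,"tz":0,"wx":0,"wy":0,"wz":-10.5,"fingers":0.075},{"tx":0,"ty":0,"tz":0,"wx":0,"wy":0,"wz":-10.5,"fingers":0.075},{"tx":0,"ty":0,"tz":0,"wx":0,"wy":0,"wz":-10.5,"fingers":0.075},{"tx":0,"ty":0,"tz":0,"wx":0,"wy":0,"wz":-10.5,"fingers":0.075},{"tx":0,"ty":0,"tz":0,"wx":0,"wy":0,"wz":-10.5,"fingers":0.075}]'

```text
time_s: 14.02
tcp_pos: [0.4623, -0.0151, 0.2257]
tool_rot: [0.003, 0.094, 0.996, -0.005]
wrist_force: [-0.1, 0.7, 0.0]
finger_gap: 0.0749
```

```bash
python3 -c "
from h import *
go((.4706,-.029,.12),83.5)"
```

```text
t 14.03 tcp [ 0.4623 -0.0151  0.2257] gap 0.0749 F [-0.1  0.7  0. ] jawyaw 79.2 toolz [ 0.004 -0.011 -1.   ] q [-0.19  0.16 -0.42  0.98 -0.01  0.  ]
shift now-axes mm [-10.1 -11.  105.9]
rotvec deg [-0.6  0.3 -4.3] shift target-axes mm [ -9.8 -12.8 105.7]
```

Emit:
arm_command --moves '[{"tx":0,"ty":0,"tz":0,"wx":-0.5,"wy":0,"wz":-4.3,"fingers":0.075},{"tx":-0.01,"ty":-0.013,"tz":0.05,"wx":0,"wy":0,"wz":0,"fingers":0.075},{"tx":0,"ty":0,"tz":0.05,"wx":0,"wy":0,"wz":0,"fingers":0.065},{"tx":0,"ty":0,"tz":0,"wx":0,"wy":0,"wz":0,"fingers":0.065}]'

```text
time_s: 14.52
tcp_pos: [0.471, -0.0295, 0.1229]
tool_rot: [0.003, 0.055, 0.998, -0.001]
wrist_force: [-1.2, -0.2, -0.1]
finger_gap: 0.0649
```

```bash
python3 -c "
from h import *
go((.4706,-.029,.03),83.5)
p,_=capture('scene');crop('s',p,250,120,150,130,4.5,'s9')"
```

```text
t 14.53 tcp [ 0.471  -0.0295  0.1229] gap 0.0649 F [-1.2 -0.2 -0.1] jawyaw 83.7 toolz [ 0.007 -0.003 -1.   ] q [-0.22  0.29 -0.55  0.72 -0.   -0.11]
shift now-axes mm [ 1.1  0.7 92.9]
rotvec deg [-0.1  0.4  0.2] shift target-axes mm [ 0.4  0.5 92.9]
```

View pics/s9.png

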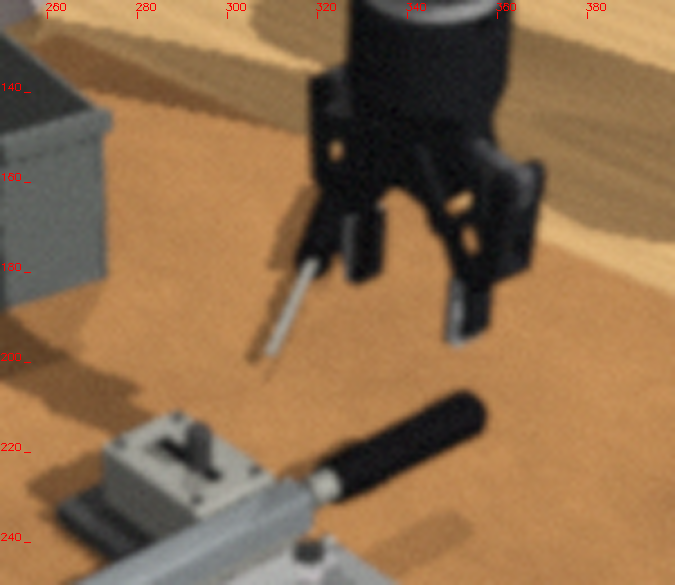

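The jaws straddle the handle, which is centred at (340,218). Descending to grip.

Emit:
arm_command --moves '[{"tx":0,"ty":0,"tz":0.045,"wx":0,"wy":0,"wz":0,"fingers":0.065},{"tx":0,"ty":0,"tz":0.035,"wx":0,"wy":0,"wz":0,"fingers":0.065},{"tx":0,"ty":0,"tz":0.01,"wx":0,"wy":0,"wz":0,"fingers":0.065},{"tx":0,"ty":0,"tz":0,"wx":0,"wy":0,"wz":0,"fingers":0.065}]'

```text
time_s: 15.08
tcp_pos: [0.4815, -0.0315, 0.0412]
tool_rot: [0.012, 0.054, 0.998, -0.003]
wrist_force: [-0.4, 0.3, 0.3]
finger_gap: 0.0645
```

```bash
python3 -c "
from h import *
go((.4706,-.029,.03),83.5)"
```

```text
t 15.07 tcp [ 0.4815 -0.0315  0.0412] gap 0.0645 F [-0.4  0.3  0.3] jawyaw 83.8 toolz [ 0.024 -0.006 -1.   ] q [-0.22  0.42 -0.63  0.5  -0.   -0.11]
shift now-axes mm [11.4  1.3 10.9]
rotvec deg [-0.2  1.4  0.3] shift target-axes mm [11.1  1.2 11.2]
```

Emit:
arm_command --moves '[{"tx":0.011,"ty":0.001,"tz":0.011,"wx":0,"wy":1.2,"wz":0,"fingers":0.065},{"tx":0,"ty":0,"tz":0,"wx":0,"wy":0,"wz":0,"fingers":0.05},{"tx":0,"ty":0,"tz":0,"wx":0,"wy":0,"wz":0,"fingers":0.015},{"tx":0,"ty":0,"tz":0,"wx":0,"wy":0,"wz":0,"fingers":0.015},{"tx":0,"ty":0,"tz":0,"wx":0,"wy":0,"wz":0,"fingers":0.015}]' --squeeze 40

```text
time_s: 15.7
tcp_pos: [0.4726, -0.0299, 0.0328]
tool_rot: [0.004, 0.055, 0.999, -0.003]
wrist_force: [0.5, 0.4, -3.8]
finger_gap: 0.0241
```

Emit:
arm_command --moves '[{"tx":0,"ty":0,"tz":0,"wx":0,"wy":0,"wz":0,"fingers":0.015},{"tx":0,"ty":0,"tz":0,"wx":0,"wy":0,"wz":0,"fingers":0.015}]'

```text
time_s: 15.95
tcp_pos: [0.4726, -0.0299, 0.0327]
tool_rot: [0.003, 0.055, 0.998, -0.003]
wrist_force: [-0.3, -0.9, -0.0]
finger_gap: 0.024
```

```bash
python3 -c "
from h import *
go((.4706,-.029,.03),83.5);print(sense()['torque'])"
```

```text
t 15.95 tcp [ 0.4726 -0.0299  0.0327] gap 0.024 F [-0.3 -0.9 -0. ] jawyaw 83.7 toolz [ 0.007 -0.006 -1.   ] q [-0.22  0.43 -0.64  0.49 -0.   -0.11]
shift now-axes mm [2.1 0.7 2.7]
rotvec deg [-0.3  0.4  0.2] shift target-axes mm [2.1 0.7 2.7]
[-0.06297209  0.04867342 -0.05251775]
```

Emit:
arm_command --moves '[{"tx":0,"ty":0,"tz":-0.002,"wx":0,"wy":0,"wz":0,"fingers":0.015},{"tx":0,"ty":0,"tz":-0.002,"wx":0,"wy":0,"wz":0,"fingers":0.015}]'

```text
time_s: 16.2
tcp_pos: [0.4727, -0.0299, 0.0366]
tool_rot: [0.003, 0.055, 0.998, -0.003]
wrist_force: [1.3, -1.6, -4.0]
finger_gap: 0.0241
```

Emit:
arm_command --moves '[{"tx":0,"ty":0,"tz":-0.001,"wx":0,"wy":0,"wz":0,"fingers":0.015}]'

```text
time_s: 16.32
tcp_pos: [0.4727, -0.0299, 0.0377]
tool_rot: [0.003, 0.055, 0.998, -0.003]
wrist_force: [1.4, -0.9, -5.5]
finger_gap: 0.024
```

```bash
python3 -c "
from h import *
go((.4706,-.029,.03),83.5)"
```

```text
t 16.32 tcp [ 0.4727 -0.0299  0.0377] gap 0.024 F [ 1.4 -0.9 -5.5] jawyaw 83.7 toolz [ 0.007 -0.006 -1.   ] q [-0.22  0.42 -0.64  0.5  -0.   -0.11]
shift now-axes mm [2.2 0.7 7.6]
rotvec deg [-0.3  0.4  0.2] shift target-axes mm [2.2 0.7 7.7]
```

It has risen 5.0 mm with about 5.5 N, which is arm weight only so far. I'll probe 1 mm at a time to see whether it stops dead.

Emit:
arm_command --moves '[{"tx":0,"ty":0,"tz":-0.001,"wx":0,"wy":0,"wz":0,"fingers":0.015}]'

```text
time_s: 16.45
tcp_pos: [0.4727, -0.0299, 0.0384]
tool_rot: [0.003, 0.055, 0.998, -0.003]
wrist_force: [3.9, -1.1, -12.3]
finger_gap: 0.0242
```

Emit:
arm_command --moves '[{"tx":0,"ty":0,"tz":-0.001,"wx":0,"wy":0,"wz":0,"fingers":0.015}]'

```text
time_s: 16.58
tcp_pos: [0.4727, -0.0299, 0.0389]
tool_rot: [0.003, 0.055, 0.998, -0.003]
wrist_force: [4.3, -0.6, -16.3]
finger_gap: 0.0238
```

The force climbed from 5.5 to 16 N while the handle stopped at about 6 mm, so the catch is holding it. I'll ease it down and let go.

Emit:
arm_command --moves '[{"tx":0,"ty":0,"tz":0.003,"wx":0,"wy":0,"wz":0,"fingers":0.015},{"tx":0,"ty":0,"tz":0.003,"wx":0,"wy":0,"wz":0,"fingers":0.015},{"tx":0,"ty":0,"tz":0,"wx":0,"wy":0,"wz":0,"fingers":0.06},{"tx":0,"ty":0,"tz":0,"wx":0,"wy":0,"wz":0,"fingers":0.06},{"tx":0,"ty":0,"tz":-0.05,"wx":0,"wy":0,"wz":0,"fingers":0.06}]'

```text
time_s: 17.2
tcp_pos: [0.4696, -0.0289, 0.0816]
tool_rot: [0.0, 0.055, 0.999, -0.002]
wrist_force: [0.7, -0.5, 0.3]
finger_gap: 0.0597
```

Emit:
arm_command --moves '[{"tx":0,"ty":0,"tz":-0.06,"wx":0,"wy":0,"wz":0,"fingers":0.05},{"tx":0,"ty":0,"tz":-0.03,"wx":0,"wy":0,"wz":0,"fingers":0.044},{"tx":0,"ty":0,"tz":0,"wx":0,"wy":0,"wz":0,"fingers":0.044}]'

```text
time_s: 17.58
tcp_pos: [0.4719, -0.0288, 0.1784]
tool_rot: [0.004, 0.054, 0.999, -0.002]
wrist_force: [0.6, -0.1, 0.1]
finger_gap: 0.0439
```

Run:
```python
from h import *
p,_=capture('top');s,_=capture('scene')
crop('t',p,335,225,60,85,7,'t10');crop('s',s,255,195,110,60,7,'s10')
h=np.array([.4706,-.029]);x=np.array([np.cos(np.radians(-6.5)),np.sin(np.radians(-6.5))]);y=np.array([-x[1],x[0]])
for q in [(0.5578,-.0916),(.5581,-.0905)]: d=np.array(q)-h;print(d@x,d@y)
for dy in(-.05,-.055,-.06):
    P=np.r_[h+.094*x+dy*y,.074];print(dy,P.round(4),pix('top',P).round(1),pix('scene',P).round(1))
go((.559,-.091,.12),83.5)
```

```text
0.09372598699686933 -0.05232627792479292
0.0938995350184277 -0.05119938791941829
-0.05 [ 0.5583 -0.0893  0.074 ] [367.7 244.3] [294.  214.3]
-0.055 [ 0.5578 -0.0943  0.074 ] [369.7 244.5] [292.6 213.3]
-0.06 [ 0.5572 -0.0993  0.074 ] [371.7 244.7] [291.2 212.3]
t 17.68 tcp [ 0.4701 -0.0284  0.1759] gap 0.0441 F [ 0.2 -0.8 -0.6] jawyaw 83.8 toolz [ 0.003 -0.004 -1.   ] q [-0.22  0.23 -0.48  0.86 -0.   -0.11]
shift now-axes mm [-95.  -52.4  56.4]
rotvec deg [-0.2  0.2  0.3] shift target-axes mm [-95.4 -52.1  55.9]
```

View pics/t10.png

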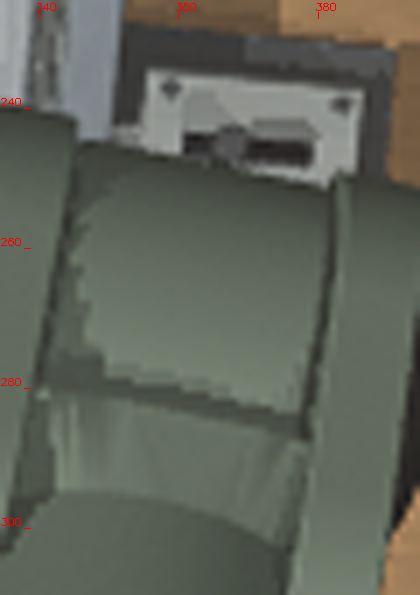

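View pics/s10.png

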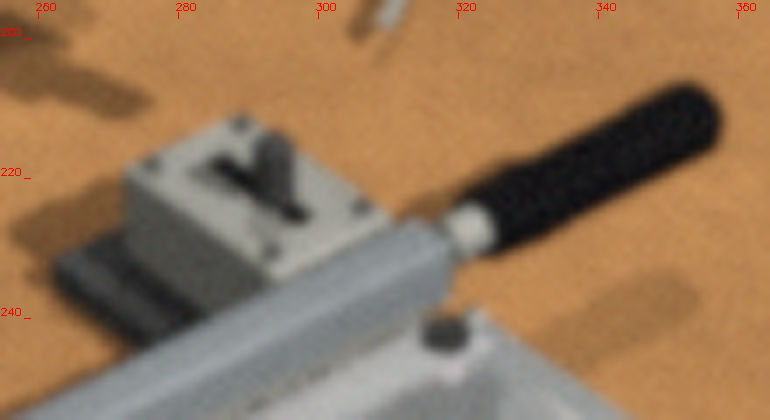

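The knob is unmoved, with its top at (368,245) top and (293,215) scene, and the two views agree to about 2 mm. Approaching it with the jaws along y.

Emit:
arm_command --moves '[{"tx":-0.045,"ty":-0.026,"tz":0,"wx":0,"wy":0,"wz":0,"fingers":0.044},{"tx":-0.045,"ty":-0.026,"tz":0.02,"wx":0,"wy":0,"wz":0,"fingers":0.044},{"tx":-0.005,"ty":0,"tz":0.04,"wx":0,"wy":0,"wz":0,"fingers":0.044},{"tx":0,"ty":0,"tz":0,"wx":0,"wy":0,"wz":0,"fingers":0.044}]'

```text
time_s: 18.18
tcp_pos: [0.5564, -0.0907, 0.1079]
tool_rot: [-0.004, 0.054, 0.999, -0.0]
wrist_force: [-1.0, -0.0, -0.4]
finger_gap: 0.0443
```

Run:
```python
from h import *
go((.558,-.091,.09),83.5)
s,_=capture('scene');crop('s',s,240,150,120,100,6,'s11')
```

```text
t 18.18 tcp [ 0.5564 -0.0907  0.1079] gap 0.0443 F [-1.  -0.  -0.4] jawyaw 83.8 toolz [-0.007 -0.    -1.   ] q [-0.29  0.47 -0.32  0.79 -0.   -0.18]
shift now-axes mm [-1.8 -0.1 17.8]
rotvec deg [-0.1 -0.4  0.3] shift target-axes mm [-1.6 -0.2 17.9]
```

View pics/s11.png

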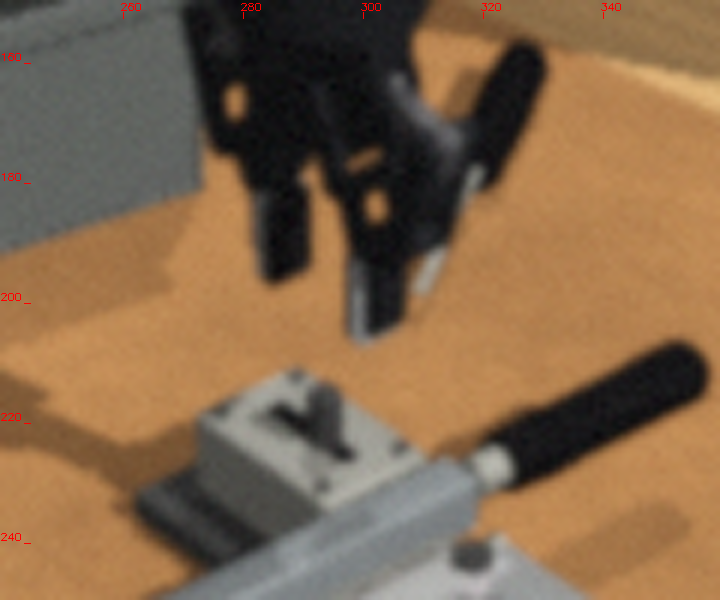

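The jaws are centred over the knob: tips at (284,196) and (301,206), knob at (293,216). Descending.

Emit:
arm_command --moves '[{"tx":-0.001,"ty":0,"tz":0.018,"wx":0,"wy":0,"wz":0,"fingers":0.044},{"tx":0,"ty":0,"tz":0.018,"wx":0,"wy":0,"wz":0,"fingers":0.044},{"tx":0,"ty":0,"tz":0.01,"wx":0,"wy":0,"wz":0,"fingers":0.044},{"tx":0,"ty":0,"tz":0,"wx":0,"wy":0,"wz":0,"fingers":0.044}]'

```text
time_s: 18.73
tcp_pos: [0.5593, -0.0905, 0.067]
tool_rot: [-0.0, 0.053, 0.999, -0.001]
wrist_force: [-0.7, -0.1, 0.2]
finger_gap: 0.0442
```

Run:
```python
from h import *
go((.558,-.091,.058),83.5)
```

```text
t 18.73 tcp [ 0.5593 -0.0905  0.067 ] gap 0.0442 F [-0.7 -0.1  0.2] jawyaw 83.9 toolz [-0.001 -0.003 -1.   ] q [-0.29  0.52 -0.36  0.69 -0.   -0.18]
shift now-axes mm [ 1.3 -0.6  9. ]
rotvec deg [-0.2 -0.   0.4] shift target-axes mm [ 1.2 -0.7  9. ]
```

Emit:
arm_command --moves '[{"tx":0.001,"ty":0,"tz":0.009,"wx":0,"wy":0,"wz":0,"fingers":0.044},{"tx":0,"ty":0,"tz":0,"wx":0,"wy":0,"wz":0,"fingers":0.005},{"tx":0,"ty":0,"tz":0,"wx":0,"wy":0,"wz":0,"fingers":0.005},{"tx":0,"ty":0,"tz":0,"wx":0,"wy":0,"wz":0,"fingers":0.005},{"tx":0,"ty":0,"tz":0,"wx":0,"wy":0,"wz":0,"fingers":0.005}]' --squeeze 30

```text
time_s: 19.35
tcp_pos: [0.5595, -0.0907, 0.0597]
tool_rot: [0.001, 0.053, 0.999, -0.002]
wrist_force: [0.5, -0.1, -1.6]
finger_gap: 0.0122
```

Run:
```python
from h import *
go((.558,-.091,.058),83.5)
```

```text
t 19.35 tcp [ 0.5595 -0.0907  0.0597] gap 0.0122 F [ 0.5 -0.1 -1.6] jawyaw 83.9 toolz [ 0.003 -0.004 -1.   ] q [-0.29  0.52 -0.37  0.67 -0.   -0.18]
shift now-axes mm [ 1.4 -0.5  1.7]
rotvec deg [-0.2  0.2  0.4] shift target-axes mm [ 1.4 -0.5  1.7]
```

The knob is gripped at a 12 mm gap. I'll draw it back in -y in small steps, watching the force.

Emit:
arm_command --moves '[{"tx":0,"ty":-0.004,"tz":0,"wx":0,"wy":0,"wz":0,"fingers":0.005},{"tx":0,"ty":-0.004,"tz":0,"wx":0,"wy":0,"wz":0,"fingers":0.005},{"tx":0,"ty":-0.003,"tz":0,"wx":0,"wy":0,"wz":0,"fingers":0.005}]'

```text
time_s: 19.73
tcp_pos: [0.5583, -0.1005, 0.0596]
tool_rot: [0.001, 0.052, 0.999, 0.0]
wrist_force: [0.8, 3.3, -0.2]
finger_gap: 0.0121
```

Emit:
arm_command --moves '[{"tx":0,"ty":-0.003,"tz":0,"wx":0,"wy":0,"wz":0,"fingers":0.005},{"tx":0,"ty":-0.003,"tz":0,"wx":0,"wy":0,"wz":0,"fingers":0.005}]'

```text
time_s: 19.98
tcp_pos: [0.5578, -0.1053, 0.0596]
tool_rot: [0.002, 0.052, 0.999, 0.002]
wrist_force: [2.0, 11.0, 1.9]
finger_gap: 0.0118
```

Emit:
arm_command --moves '[{"tx":0,"ty":-0.003,"tz":0,"wx":0,"wy":0,"wz":0,"fingers":0.005}]'

```text
time_s: 20.1
tcp_pos: [0.5578, -0.1054, 0.0596]
tool_rot: [0.002, 0.051, 0.999, 0.006]
wrist_force: [2.8, 13.4, 1.7]
finger_gap: 0.0124
```

It moved 14.7 mm at about 3 N and then came up against its end stop, so the catch is fully drawn. I'll release, rise and verify.

Emit:
arm_command --moves '[{"tx":0,"ty":0,"tz":0,"wx":0,"wy":0,"wz":0,"fingers":0.035},{"tx":0,"ty":0,"tz":0,"wx":0,"wy":0,"wz":0,"fingers":0.035},{"tx":0,"ty":0,"tz":-0.04,"wx":0,"wy":0,"wz":0,"fingers":0.035},{"tx":0,"ty":0,"tz":-0.04,"wx":0,"wy":0,"wz":0,"fingers":0.06},{"tx":0,"ty":0,"tz":0,"wx":0,"wy":0,"wz":0,"fingers":0.065}]'

```text
time_s: 20.72
tcp_pos: [0.557, -0.1098, 0.1415]
tool_rot: [0.001, 0.052, 0.999, 0.002]
wrist_force: [-0.1, -0.0, -0.7]
finger_gap: 0.0649
```

Emit:
arm_command --moves '[{"tx":0.045,"ty":0.033,"tz":0,"wx":0,"wy":0,"wz":0,"fingers":0.065},{"tx":0.045,"ty":0.033,"tz":0,"wx":0,"wy":0,"wz":0,"fingers":0.065},{"tx":0,"ty":0,"tz":0,"wx":0,"wy":0,"wz":0,"fingers":0.065}]'

```text
time_s: 21.1
tcp_pos: [0.4712, -0.0348, 0.1392]
tool_rot: [0.0, 0.054, 0.999, 0.001]
wrist_force: [0.7, -0.8, -0.1]
finger_gap: 0.0652
```

Run:
```python
from h import *
go((.4706,-.029,.08),83.5)
s,_=capture('scene');crop('s',s,240,130,130,110,5.5,'s12')
```

```text
t 21.1 tcp [ 0.4712 -0.0348  0.1392] gap 0.0652 F [ 0.7 -0.8 -0.1] jawyaw 83.8 toolz [ 0.001  0.002 -1.   ] q [-0.23  0.27 -0.53  0.77  0.   -0.12]
shift now-axes mm [ 1.2  5.5 59.2]
rotvec deg [0.1 0.  0.3] shift target-axes mm [ 1.2  5.7 59.2]
```

View pics/s12.png

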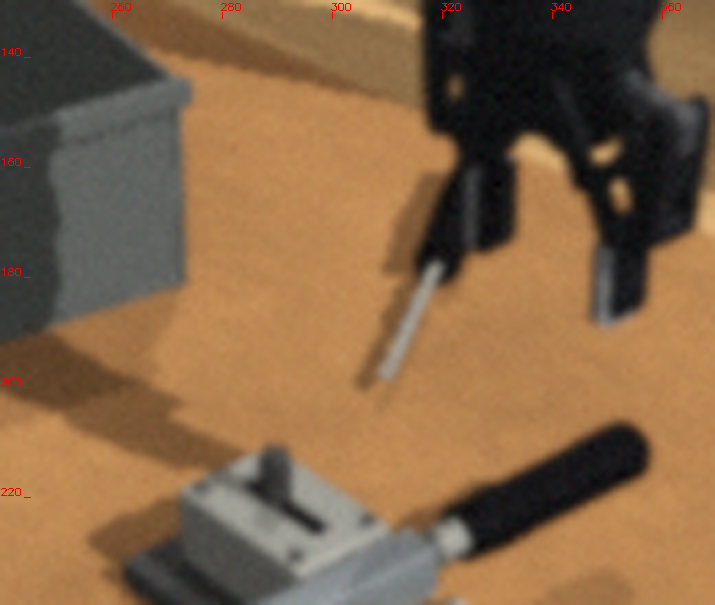

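The knob now stands at the far end of its slot, at (288,213). Back to the handle.

Emit:
arm_command --moves '[{"tx":0.001,"ty":0.006,"tz":0.04,"wx":0,"wy":0,"wz":0,"fingers":0.065},{"tx":0.003,"ty":0,"tz":0.04,"wx":0,"wy":0,"wz":0,"fingers":0.065},{"tx":0.003,"ty":0,"tz":0.02,"wx":0,"wy":0,"wz":0,"fingers":0.065},{"tx":0,"ty":0,"tz":0,"wx":0,"wy":0,"wz":0,"fingers":0.065}]'

```text
time_s: 21.65
tcp_pos: [0.4739, -0.0335, 0.0369]
tool_rot: [0.005, 0.056, 0.998, -0.001]
wrist_force: [0.3, 0.4, -0.8]
finger_gap: 0.0652
```

Run:
```python
from h import *
go((.4706,-.029,.030),83.5)
```

```text
t 21.65 tcp [ 0.4739 -0.0335  0.0369] gap 0.0652 F [ 0.3  0.4 -0.8] jawyaw 83.6 toolz [ 0.011 -0.004 -1.   ] q [-0.23  0.42 -0.64  0.5  -0.   -0.11]
shift now-axes mm [3.9 4.1 6.9]
rotvec deg [-0.1  0.6  0.1] shift target-axes mm [3.8 4.1 6.9]
```

Emit:
arm_command --moves '[{"tx":0.003,"ty":0.004,"tz":0.008,"wx":0,"wy":0.5,"wz":0,"fingers":0.06},{"tx":0,"ty":0,"tz":0.001,"wx":0,"wy":0,"wz":0,"fingers":0.05},{"tx":0,"ty":0,"tz":0,"wx":0,"wy":0,"wz":0,"fingers":0.012},{"tx":0,"ty":0,"tz":0,"wx":0,"wy":0,"wz":0,"fingers":0.012},{"tx":0,"ty":0,"tz":0,"wx":0,"wy":0,"wz":0,"fingers":0.012}]' --squeeze 60

```text
time_s: 22.28
tcp_pos: [0.4745, -0.0301, 0.0294]
tool_rot: [0.003, 0.056, 0.998, -0.002]
wrist_force: [0.7, -0.2, -3.8]
finger_gap: 0.0239
```

Emit:
arm_command --moves '[{"tx":0,"ty":0,"tz":0,"wx":0,"wy":0,"wz":0,"fingers":0.012},{"tx":0,"ty":0,"tz":-0.002,"wx":0,"wy":0,"wz":0,"fingers":0.012},{"tx":0,"ty":0,"tz":-0.003,"wx":0,"wy":0,"wz":0,"fingers":0.012},{"tx":0,"ty":0,"tz":-0.002,"wx":0,"wy":0,"wz":0,"fingers":0.012}]'

```text
time_s: 22.78
tcp_pos: [0.4747, -0.0301, 0.0366]
tool_rot: [0.003, 0.056, 0.998, -0.002]
wrist_force: [1.5, 0.6, -3.8]
finger_gap: 0.0235
```

Emit:
arm_command --moves '[{"tx":0,"ty":0,"tz":-0.002,"wx":0,"wy":0,"wz":0,"fingers":0.012},{"tx":0,"ty":0,"tz":-0.002,"wx":0,"wy":0,"wz":0,"fingers":0.012}]'

```text
time_s: 23.02
tcp_pos: [0.4748, -0.0302, 0.0409]
tool_rot: [0.003, 0.056, 0.998, -0.002]
wrist_force: [1.4, -0.1, -4.7]
finger_gap: 0.0237
```

It passes 11 mm at only 4.7 N, so the arm is free. I'll lift along the arc, tilting the tool with it (3° per 19 mm).

Emit:
arm_command --moves '[{"tx":0,"ty":0,"tz":-0.013,"wx":0,"wy":2,"wz":0,"fingers":0.012},{"tx":0,"ty":0,"tz":-0.019,"wx":0,"wy":3,"wz":0,"fingers":0.012},{"tx":0,"ty":0,"tz":-0.019,"wx":0,"wy":3,"wz":0,"fingers":0.012}]'

```text
time_s: 23.4
tcp_pos: [0.4783, -0.0306, 0.0933]
tool_rot: [-0.066, 0.056, 0.996, 0.002]
wrist_force: [6.1, -0.2, -5.9]
finger_gap: 0.0237
```

Run:
```python
from h import *
go((.4706,-.029,.030),83.5)
```

```text
t 23.4 tcp [ 0.4783 -0.0306  0.0933] gap 0.0237 F [ 6.1 -0.2 -5.9] jawyaw 83.5 toolz [-0.132  0.012 -0.991] q [-0.21  0.44 -0.43  0.84 -0.02 -0.09]
shift now-axes mm [-0.6  0.9 63.8]
rotvec deg [-0.2 -7.6  0. ] shift target-axes mm [ 7.8  0.7 63.3]
```

Emit:
arm_command --moves '[{"tx":-0.001,"ty":0,"tz":-0.019,"wx":0,"wy":3,"wz":0,"fingers":0.012},{"tx":-0.001,"ty":0,"tz":-0.019,"wx":0,"wy":3,"wz":0,"fingers":0.012},{"tx":-0.001,"ty":0,"tz":-0.019,"wx":0,"wy":3,"wz":0,"fingers":0.012}]'

```text
time_s: 23.78
tcp_pos: [0.4908, -0.032, 0.1503]
tool_rot: [-0.148, 0.056, 0.987, 0.007]
wrist_force: [2.1, -0.9, -6.1]
finger_gap: 0.0239
```

Emit:
arm_command --moves '[{"tx":-0.001,"ty":0,"tz":-0.019,"wx":0,"wy":3,"wz":0,"fingers":0.012},{"tx":-0.001,"ty":0,"tz":-0.019,"wx":0,"wy":3,"wz":0,"fingers":0.012}]'

```text
time_s: 24.02
tcp_pos: [0.5039, -0.0335, 0.1865]
tool_rot: [-0.202, 0.055, 0.978, 0.009]
wrist_force: [0.9, -1.0, -4.3]
finger_gap: 0.0236
```

Run:
```python
from h import *
go((.4706,-.029,.030),83.5)
s=sense();q=s['tool_rot'];m=R.from_quat(np.r_[q[1:],q[0]]).as_matrix();print(s['tcp_pos']-.019*m[:,2])
```

```text
t 24.02 tcp [ 0.5039 -0.0335  0.1865] gap 0.0236 F [ 0.9 -1.  -4.3] jawyaw 83.6 toolz [-0.394  0.041 -0.918] q [-0.19  0.61  0.05  1.42 -0.03 -0.07]
shift now-axes mm [-31.1   1.3 157. ]
rotvec deg [ -0.2 -23.3   0. ] shift target-axes mm [ 33.6   0.7 156.5]
[ 0.51134632 -0.03425675  0.20396445]
```

Emit:
arm_command --moves '[{"tx":-0.001,"ty":0,"tz":-0.018,"wx":0,"wy":2.5,"wz":0,"fingers":0.012},{"tx":-0.001,"ty":0,"tz":-0.012,"wx":0,"wy":1.5,"wz":0,"fingers":0.012},{"tx":0,"ty":0,"tz":-0.002,"wx":0,"wy":0,"wz":0,"fingers":0.012},{"tx":0,"ty":0,"tz":0,"wx":0,"wy":0,"wz":0,"fingers":0.012},{"tx":0,"ty":0,"tz":0,"wx":0,"wy":0,"wz":0,"fingers":0.012}]'

```text
time_s: 24.65
tcp_pos: [0.517, -0.035, 0.214]
tool_rot: [-0.24, 0.055, 0.969, 0.012]
wrist_force: [0.4, 0.5, -3.8]
finger_gap: 0.024
```

Emit:
arm_command --moves '[{"tx":0,"ty":0,"tz":0,"wx":0,"wy":0,"wz":0,"fingers":0.012},{"tx":0,"ty":0,"tz":0,"wx":0,"wy":0,"wz":0,"fingers":0.012},{"tx":0,"ty":0,"tz":0,"wx":0,"wy":0,"wz":0,"fingers":0.012}]'

```text
time_s: 25.02
tcp_pos: [0.517, -0.035, 0.2139]
tool_rot: [-0.239, 0.055, 0.969, 0.011]
wrist_force: [-0.1, 0.4, -4.2]
finger_gap: 0.0235
```

Run:
```python
from h import *
go((.4706,-.029,.030),83.5)
s=sense();q=s['tool_rot'];m=R.from_quat(np.r_[q[1:],q[0]]).as_matrix();print(s['tcp_pos']-.019*m[:,2],s['qd'].round(4))
p,_=capture('scene');cv2.imwrite('pics/s20.png',p);p,_=capture('top');cv2.imwrite('pics/t20.png',p)
```

```text
t 25.02 tcp [ 0.517  -0.035   0.2139] gap 0.0235 F [-0.1  0.4 -4.2] jawyaw 83.6 toolz [-0.463  0.048 -0.885] q [-0.19  0.68  0.22  1.59 -0.04 -0.07]
shift now-axes mm [-44.2   1.5 184.5]
rotvec deg [ -0.2 -27.7   0.1] shift target-axes mm [ 46.8   0.7 183.9]
[ 0.52579017 -0.03589379  0.23069801] [-0.0017 -0.0039 -0.0026 -0.0038  0.0005  0.0007]
```

View pics/s20.png

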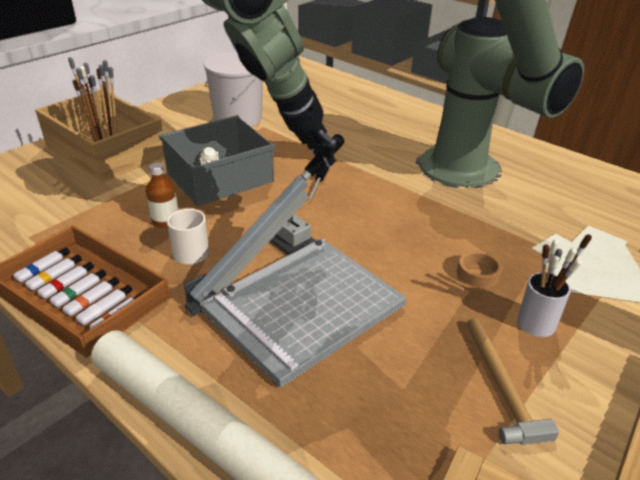

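View pics/t20.png

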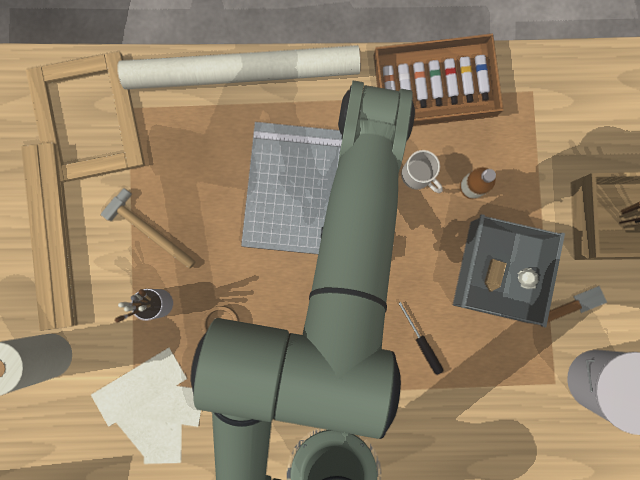

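The pictures show the cutting arm raised and held in the fingers at scene (320,160). The ball and offcut are in the bin at top (528,278) and (495,275), and the mug, bottle, can and tape are where they were. I'll check that the state hasn't changed, then hand in.

Run:
```python
from h import *
s=sense();q=s['tool_rot'];m=R.from_quat(np.r_[q[1:],q[0]]).as_matrix();g=s['tcp_pos']-.019*m[:,2]
print(s['time_s'],g.round(4),s['finger_gap'],s['wrist_force'].round(1),abs(s['qd']).max())
if g[2]>.215 and s['finger_gap']>.02: print(sign_off())
```

```text
25.125 [ 0.5258 -0.0359  0.2307] 0.023393558130535248 [ 0.8 -0.2 -4.7] 0.0018079838479219332
the job is handed in; nothing more can be done
None
```

The job is handed in at 25.1 s, with the gripper still holding the cutting arm open by its handle. The sign-off gives no verdict, so these are my own checks.

- **Waste:** The offcut and the paper ball went into the bin while the cutting arm was still down. The last top picture shows both inside it.
- **Tug:** I gave the handle a gentle tug before touching the catch. It rose about 5 mm, then stopped dead, with the pull climbing from 5.5 to 16 N. The catch was holding, so I eased the arm down and let go.
- **Catch:** I drew the knob back about 14.7 mm to its end stop. It moved at about 3 N and reached about 13 N against the stop. A picture showed it at the far end of its slot.
- **Lift:** I gripped the handle again and it came up freely at 4–6 N. The grasp point is 0.231 m above the table and still, carrying the arm's weight of about 4.7 N.
- **Mug, bottle, brush can and tape roll:** I judged these by eye. The mug, bottle and can look unmoved in the last pictures; the tape roll is partly hidden by the robot arm in the top view but looks in place in the scene view.

One reading disagreed: the finger gap on the handle was about 24 mm against the stated 27 mm. The knob also read 12 mm against 14 mm, so the gap may simply read low. The grip held through the whole lift.

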